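Hang the glue brayer up to dry

TASK

Hang the glue roller up to dry: pick it out of the tray by the knob at the end of its handle with the gripper pointing down, ease the grip until the roller swings down between the fingertips and hangs straight, and grip it firmly again in the air. Then hang it in the empty wide fork of the rack, handle up, with the shank in the slot and the shoulder of the handle sitting on the fork, and let go. Never let it drop, and leave the other things undisturbed.

Things in the scene. Friction and masses are not known exactly. Their poses are not given: they have to be found in the camera images.
- brayer_knob (a point): Ball knob, 32 mm, wood, ending the handle of the glue roller (brayer, 380 g, most of it at the roller); point = ball centre, 30 mm above the table at the start, beyond the tray's rim. x: along the handle, from roller to knob; y: parallel to the roller's axle. Held by the knob, a 100 N pinch keeps it nearly level; easing the fingers apart bit by bit lets it slip round; by 10 N it hangs nearly straight; at 2 to 3 N it falls.
- brayer_shoulder (a point): Centre of the flat lower face of the steel collar (23 mm across) on the same roller's handle, 100 mm from the knob centre; same axes. On the other side of it a 9 mm round steel shank (straight for 20 mm, then cranked 7.5 mm to one side) leads to a yoke 84 mm wide, 46 mm from the shoulder; the black rubber roller (40 mm across, 66 mm wide) ends 92 mm from the shoulder.
- fork_wide_seat (a point): Seat of the empty fork with the widest slot on the drying rack, 160 mm above the table: on top of its 4 mm steel plate, mid-slot. Its x points to the rail behind, y along the rail, z up. The slot is 14 mm wide, open towards -x; it ends 7 mm past the seat. Prong tips 24 mm before the seat, turned up 6 mm. Plate 40 mm wide. The rail lies 48 mm behind, 2 mm lower; forks sit 90 mm apart, in any order.
- seam_roller_mid (a point): Small seam roller hanging handle up in one of the two narrow forks (9 mm slots) of the rack: dark wooden handle 21 mm across, top 70 mm above the forks. Point = middle of its handle, 35 mm above the fork. Leave it hanging.
- palette_knife_mid (a point): Palette knife hanging handle up in the other narrow fork: wooden handle 20 mm across, top 75 mm above the forks. Point = middle of its handle, 38 mm above the fork. Leave it hanging.
- carton_mid (a point): Cut-down paper milk carton, open on top, 70 x 70 x 85 mm, light; stands behind the rack. Point = its centre. Leave it alone.
- glue_bottle_mid (a point): Glue bottle, 60 mm across, 150 mm high, standing beyond the tray. Point = its centre. Leave it alone.
- tray: Shallow white tray fixed to the table, 190 mm (x) by 150 mm (y), rim 15.5 mm high and 4 mm thick, floor 2.5 mm; origin on the table under its centre. The glue roller lies in it with its handle across the middle of the -x rim and the knob outside.
- rack: Steel drying rack fixed to the table: base plate 150 mm (x) by 320 mm (y) by 8 mm, two posts and a rail along y 48 mm behind the centre, top 158 mm up; three forks on the rail point to -x, their seats above the line x = 0. Origin on the table under the base's centre.

How it is judged:
On the way:
1. the glue roller hangs straight down, firmly held in the air by fingers that point down (angle between brayer_knob's own x axis and vertical below 0.2 rad and height (world z) of brayer_knob above 0.2 m and contact force between the fingers and brayer above 50 N and angle between the grasp point's own z axis and vertical above 2.35 rad), for 0.3 s.
At the end, for the whole second after the job is handed in: the glue roller hangs at rest in the wide fork, knob up within 7 degrees, its shoulder within 10 mm of the seat sideways and sitting on the plate within 4 mm (horizontal distance between brayer_shoulder and fork_wide_seat below 0.01 m and z of brayer_shoulder in the frame of fork_wide_seat between -0.004 and 0.004 m and angle between brayer_knob's own x axis and vertical below 0.12 rad and linear speed of brayer below 0.03 m/s); the robot touches nothing.
It fails at once if the glue roller is dropped (contact force between the fingers and brayer below 0.1 N and linear speed of brayer above 0.6 m/s and height (world z) of brayer_knob above 0.05 m).
It fails at once if a neighbouring tool, the carton or the bottle is moved by more than 20 mm (distance of any of seam_roller_mid, palette_knife_mid, carton_mid, glue_bottle_mid from where it was at the start of the episode above 0.02 m).
It also fails if it takes over 67 s, if anything falls off the work surface, if the arm or the gripper's body presses on something with over 40 N, if the wrist force passes 120 N, or if a joint passes its speed limit or range.

ROBOT

A 6-joint arm with a two-finger parallel gripper is mounted at the origin on the work surface. World frame = base frame: x ahead of the robot, y to its left, z up, the work surface at z = 0. Lengths are in m, angles in rad, forces in N, time in s.
With the tool pointing down it reaches from about 0.375 to 0.9 m from the base axis. Payload 3.1 kg.
Tool frame: the origin (TCP) lies between the finger pads; the fingertips stand 11 mm ahead of it and the grasp point (between the pads) lies 8 mm behind it; z points along the fingers, y is the direction in which the jaws open and shut (so a half turn about z gives the same grasp; the last joint's range is limited). The gripper opens to 85 mm and grips with 20 to 120 N. Pads are 22 mm wide; open, the fingers measure 114 mm over their backs; the gripper's body (76 mm by 85 mm) begins 54 mm behind the grasp point. The pads swing forward as they close: fully open they stand 13 mm farther back than shut.
Start: joints at [-1.472, 0.527, 1.433, -0, 1.181, -0.178], TCP at [0.171, -0.601, 0.242] pointing down, gripper open.
Joint ranges: [-3.08, 3.08], [-0.75, 2.2], [0.22, 2.44], [-1.43, 4.57], [0, 2.65], [-2.85, 2.85]. Speed limits (rad/s): [2.79, 2.79, 3.14, 3.14, 3.14, 3.14].

INTERFACE

Orientations are given as a unit quaternion [x, y, z, w].
In Python, from station import manip gives the robot as it stands.
- The arm moves only by the tool move_arm, never from a script. Its argument "deltas" is a list of rows, each a list of 5 numbers: the shift along the tool's x, y, z in units of 40 cm (1.0 is 40 cm), then the turn about the tool's z in units of 0.5 rad (1.0 is 0.5 rad), then the opening in per cent of the stroke, from 0 (shut) to 100 (fully open). In form: [[x, y, z, twist, grip], ...]. A call has exactly 8 rows; each row is the pose to reach, as a shift and turn from the pose commanded when the call began, along the tool's axes at that moment; what a row does not reach only later rows make up. A row lasts 1/12 s, in which the tool goes at most 41.7 mm and 7.16 degrees, less where a joint would pass 70% of its speed; a pose out of reach is approached as far as the arm can. A call with a number of a shift or a turn outside -1 to 1 is refused whole. A call with a gripper value outside its range is refused whole. The fingers move at their own pace and stop on an object; "force" is the grip in N (left out, the last holds). Time passes only in rows, so rows that repeat a pose let the fingers close, or fill a call up. It gives the time, the measured TCP pose, the force and the opening at its end, in the units of the state.
- manip.sense(): the state, without advancing time (a new reading comes with each control period).
- manip.snapshot(name): name is "scene" or "top" or "wrist"; returns (picture, depth): 420x560x3 uint8, red, green, blue; 420x560 float32, m along the optical axis (not along the pixel's ray), 0 where there is no reading.
- manip.get_calibration(name): a dict with "vfov" (degrees; the focal length in pixels is half the picture's height over the tangent of half this angle, whatever the lens; pixels are square), "cx", "cy" (the principal point, pixels), "D" ([k1, k2, p1, p2, k3] as OpenCV has them; the pictures are not rectified), "pose" (4x4, takes a point from camera to world coordinates). Camera axes: x right, y down, z forward; pixel columns grow to the right and rows downward; lengths in m; the calibration is good to about 2 mm. A picture is of the moment at which its call begins: read the wrist's pose just before it. get_calibration takes no time and is no camera call; for the wrist camera it gives the pose at the moment of the call.
- manip.sign_off(): hands the job in, once; it reports no verdict.
The state is a dict: "t": time; "q": joint angles; "qd": joint speeds; "tau": joint torques, N m; "tcp_pos": TCP position; "tool_rot": TCP orientation; "force": force on the tool from outside, world axes, zero at the start; "ft_torque": the same for the moment, N m; "finger_gap": opening from 0.0 (shut) to 1.0 (fully open).
Only numpy, scipy, OpenCV 4.12 (cv2) and the standard library are available. Lean on these libraries where they do the work, as an engineer would, in place of code of your own. Each camera call takes 0.05 s, during which the arm holds its last target.

## Working session

There is one attempt and no reset: what is moved stays moved. The work goes in short steps, Python scripts to look and compute and a tool call to move; the robot and the scene stay as the last step left them, time stands still between calls to the robot, and variables do not carry over. Pictures are saved under pics/ and viewed, and the job is handed in when it is done.

Besides the shell and the picture viewer there is one more tool, called by a JSON object that holds its "api" and its "payload". move_arm: Moves the arm, as the interface text tells. Its arguments: {"type":"object","properties":{"deltas":{"type":"array","items":{"type":"array","items":{"type":"number"}}},"force":{"type":"number"}},"required":["deltas"]}

```bash
mkdir -p pics; ls
cat > h.py <<'E'
import numpy as np, cv2
from station import manip
def snap(name,fn):
    cal=manip.get_calibration(name); im,d=manip.snapshot(name)
    cv2.imwrite('pics/'+fn+'.png',cv2.cvtColor(im,cv2.COLOR_RGB2BGR))
    np.savez('pics/'+fn+'.npz',im=im,d=d,**{k:np.array(v) for k,v in cal.items()})
    return load(fn)
def load(fn):
    z=np.load('pics/'+fn+'.npz'); return {k:z[k] for k in z.files}
def K(c):
    f=210/np.tan(np.radians(float(c['vfov'])/2)); return np.array([[f,0,float(c['cx'])],[0,f,float(c['cy'])],[0,0,1]])
def und(c,uv):
    return cv2.undistortPoints(np.array(uv,float).reshape(-1,1,2),K(c),c['D']).reshape(-1,2)
def plane(c,uv,z):
    n=und(c,uv); r=np.c_[n,np.ones(len(n))]@c['pose'][:3,:3].T; o=c['pose'][:3,3]
    return o+r*((z-o[2])/r[:,2])[:,None]
def dep(c,uv):
    n=und(c,uv); uv=np.array(uv).reshape(-1,2).astype(int); d=c['d'][uv[:,1],uv[:,0]]
    return (np.c_[n,np.ones(len(n))]*d[:,None])@c['pose'][:3,:3].T+c['pose'][:3,3]
def proj(c,P):
    Rt=np.linalg.inv(c['pose']); rv=cv2.Rodrigues(Rt[:3,:3])[0]
    return cv2.projectPoints(np.array(P,float).reshape(-1,1,3),rv,Rt[:3,3],K(c),c['D'])[0].reshape(-1,2)
E
python3 - <<'E'
from h import *
print(manip.sense())
for n in ('scene','top','wrist'):
    c=snap(n,n+'0'); print(n,c['vfov'],c['D'],c['pose'].round(3).tolist())
E
```

```text
pics
{'t': 0.0, 'q': array([-1.47248100e+00,  5.28470548e-01,  1.43392181e+00,  7.52483895e-06,
        1.18136510e+00, -1.78511575e-01]), 'qd': array([-1.04816721e-03, -1.01807836e-03,  1.50651843e-03,  1.01614499e-03,
        7.55150142e-05, -2.45964652e-03]), 'tau': array([-4.04461452e-04, -4.42353415e+01, -1.78025311e+01, -4.28843541e-04,
        8.22638045e-03,  4.85771253e-06]), 'tcp_pos': array([ 0.17076967, -0.6004973 ,  0.24132468]), 'tool_rot': array([ 9.90435759e-01,  1.37970415e-01,  4.68668514e-05, -1.08138819e-03]), 'force': array([-1.07703118, -0.00334474,  0.40464717]), 'ft_torque': array([ 0.0024802 , -0.00676655,  0.01086113]), 'finger_gap': 1.0019542367859022}
scene 43.55542311564541 [0.06215633 0.         0.         0.         0.        ] [[0.428, 0.516, -0.742, 1.399], [0.904, -0.228, 0.362, -0.366], [0.018, -0.826, -0.564, 0.76], [0.0, 0.0, 0.0, 1.0]]
top 52.51567455305922 [-0.05859207  0.          0.          0.          0.        ] [[-0.025, -0.992, 0.127, 0.492], [-0.999, 0.029, 0.032, -0.008], [-0.036, -0.126, -0.991, 0.969], [0.0, 0.0, 0.0, 1.0]]
wrist 60.695193728462264 [-0.09219191  0.          0.          0.          0.        ] [[0.273, -0.924, -0.267, 0.24], [-0.962, -0.263, -0.075, -0.582], [-0.001, 0.278, -0.961, 0.374], [0.0, 0.0, 0.0, 1.0]]
```

View pics/scene0.png

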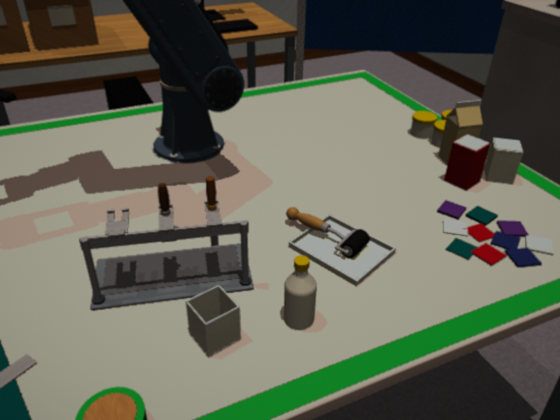

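View pics/top0.png

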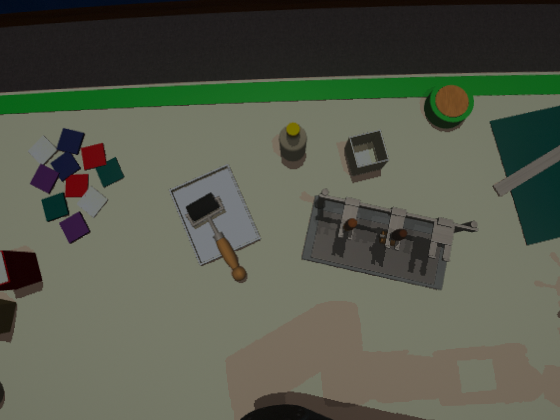

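View pics/wrist0.png

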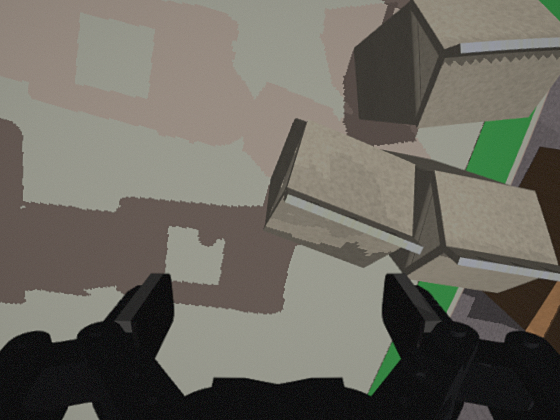

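The scene view shows the empty fork at (118,222), the hanging tools at (164,198) and (211,192), and the knob at (292,213). In the top view the knob is at (239,273), and the empty fork is the rightmost one at about (441,235). Next I'll enlarge the top view.

Run:
```python
from h import *
c=load('top0'); im=cv2.cvtColor(c['im'],cv2.COLOR_RGB2BGR)
a=cv2.resize(im[160:290,165:265],None,fx=4.2,fy=4.2,interpolation=cv2.INTER_CUBIC)
b=cv2.resize(im[180:295,295:485],None,fx=4.2,fy=4.2,interpolation=cv2.INTER_CUBIC)
cv2.imwrite('pics/a0.png',cv2.convertScaleAbs(a,alpha=1.6));cv2.imwrite('pics/b0.png',cv2.convertScaleAbs(b,alpha=1.8,beta=10))
hsv=cv2.cvtColor(im,cv2.COLOR_BGR2HSV)
m=cv2.inRange(hsv,(5,120,60),(20,255,255)); m[:, :190]=0;m[:,260:]=0;m[:220]=0;m[300:]=0
ys,xs=np.nonzero(m); print(len(xs),xs.min(),xs.max(),ys.min(),ys.max())
p=np.c_[xs,ys]; P=dep(c,p); print(P[::20].round(3))
```

```text
469 217 244 238 279
[[0.563 0.142 0.041]
 [0.556 0.149 0.042]
 [0.552 0.153 0.041]
 [0.549 0.135 0.043]
 [0.545 0.142 0.045]
 [0.543 0.127 0.042]
 [0.538 0.137 0.045]
 [0.536 0.121 0.038]
 [0.532 0.131 0.043]
 [0.528 0.143 0.04 ]
 [0.525 0.127 0.045]
 [0.521 0.139 0.037]
 [0.518 0.12  0.043]
 [0.514 0.127 0.042]
 [0.51  0.13  0.037]
 [0.506 0.13  0.038]
 [0.501 0.123 0.04 ]
 [0.497 0.117 0.039]
 [0.492 0.119 0.038]
 [0.49  0.101 0.044]
 [0.486 0.114 0.041]
 [0.483 0.097 0.041]
 [0.479 0.105 0.045]
 [0.475 0.106 0.042]]
```

Run:
```python
from h import *
c=load('scene0'); im=cv2.cvtColor(c['im'],cv2.COLOR_RGB2BGR)
b=cv2.resize(im[170:310,70:270],None,fx=4,fy=4,interpolation=cv2.INTER_CUBIC)
cv2.imwrite('pics/s0.png',cv2.convertScaleAbs(b,alpha=1.6))
```

```text
(no output)
```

View pics/s0.png

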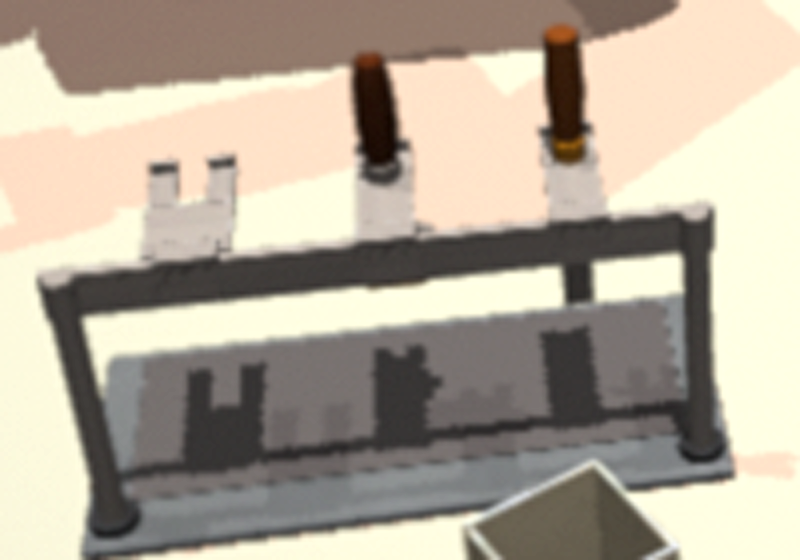

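View pics/a0.png

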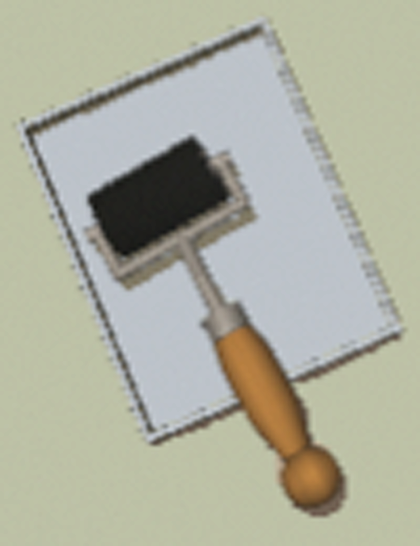

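View pics/b0.png

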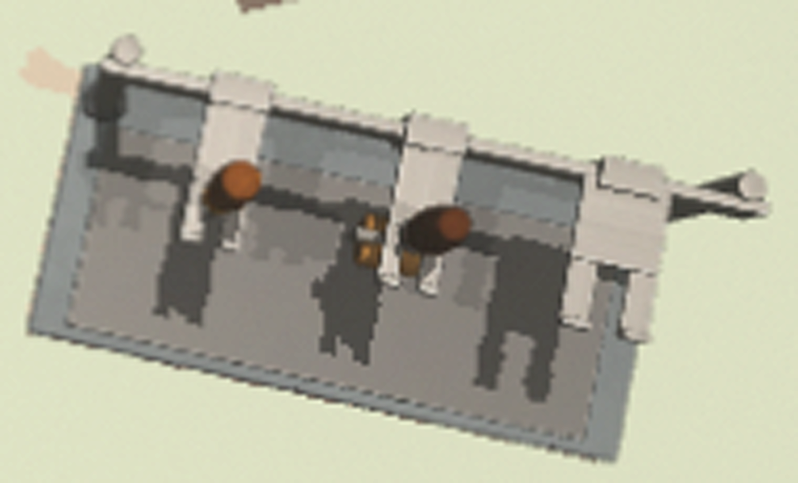

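Run:
```python
from h import *
c=load('top0'); 
# point cloud of rack region
ys,xs=np.mgrid[205:270,415:475]; P=dep(c,np.c_[xs.ravel(),ys.ravel()])
m=(P[:,2]>.150)&(P[:,2]<.18); Q=P[m]; print(len(Q),Q[:,2].min(),np.median(Q[:,2]))
print('z map');
Z=P[:,2].reshape(65,60)
for r in range(8,60,2): print(205+r,' '.join('%3d'%(v*1000) for v in Z[r,10:56:2]))
def b(p): return np.array(p)/4.2+[295,180]
def a(p): return np.array(p)/4.2+[165,160]
kn=plane(c,[a((312,477))],.03)[0]; sh=plane(c,[a((217,330))],.029)[0]
print('knob',kn,'collar',sh,np.linalg.norm(kn-sh),np.degrees(np.arctan2(*(kn-sh)[1::-1])))
for n,p,z in [('baseLT',(88,65),.008),('baseLB',(32,332),.008),('baseRB',(614,460),.008),('baseRT~',(640,330),.008),('tipLo',(562,322),.166),('tipLi',(588,328),.166),('tipRi',(624,336),.166),('tipRo',(648,340),.166),('slotL',(592,265),.16),('slotR',(631,275),.16)]:
    print(n,plane(c,[b(p)],z)[0].round(4))
```

```text
987 0.15002591200857873 0.160238599758188
z map
213   0   0   1   2   0   0   1   0   1   0  -2   1  -2   0   2   2  -2   0   0  -3   0   3   0
215   1   2   0   1   0   0  -2   0   1   6   0   0   0  -1   0   1   2   1   0   1   0   0  -1
217 158 157 157   0   0   0   0 165 163   0   0   0   0   1   0   0   0   3   1   0  -1   2   1
219 156 157 159 159 157 159 161 162 162 163 164 162 165   0  -1   0   0  -3  -1   1  -1   1   3
221 137 145 150 154 155 160 158 159 162 163 162 166 163 164 163   0   1   0   3   1   1   0  -2
223   6   7   9   6 140 159 159 166 163 163 165 164 164 161 157 156   0   0   0 118 137 143 156
225 968   6   8   7 160 160 160 159 159 157 164 162 163 163 160 158 161 157 158 156 156 145 155
227   9   8   7   9 162 159 160 159 161 159 160 160 160 159 161 142 151 155 156 157 158 156 158
229   8   7   6   8 160 159 161 159 159 161 159 159 161 161 162  80  96 134 139 145 149 152 155
231   9   6   9   6 161 158 159 161 159 157 161 160 163 161 159  73  82  87  -1   0   1   0 137
233  12  10   9  10 163 160 160 157 160 968 159 162 159 159 159  -4   0   1  -1  -2   1  -2 
[... 1189 characters left out ...]
 4  10 165 166 167 160   0  -1   2   2   2   1  -1   3  -2  -1
261  10   8   8  10   7   8  14   9   8   9   8 163 165   0   0   0  -2   0   1   1   0   0   1
263   6   6  11   8   9   9   5   8   7   8   8   0  -1   1  -1   0  -1   2  -3   0   0   0   2
knob [0.48435696 0.10650538 0.03      ] collar [0.56275715 0.15606841 0.029     ] 0.0927581969714394 -147.69974382709995
baseLT [ 0.6567 -0.069   0.008 ]
baseLB [ 0.5131 -0.0339  0.008 ]
baseRB [ 0.437  -0.3394  0.008 ]
baseRT~ [ 0.505  -0.3579  0.008 ]
tipLo [ 0.5074 -0.2657  0.166 ]
tipLi [ 0.5044 -0.2771  0.166 ]
tipRi [ 0.5004 -0.293   0.166 ]
tipRo [ 0.4983 -0.3036  0.166 ]
slotL [ 0.5327 -0.2829  0.16  ]
slotR [ 0.5277 -0.3002  0.16  ]
```

```bash
cat >> h.py <<'E'
from scipy.spatial.transform import Rotation as Ro
def delta(target,ydeg=None,s=None):
    s=s or manip.sense(); R=Ro.from_quat(s['tool_rot']).as_matrix()
    d=R.T@(np.array(target)-s['tcp_pos'])/.4
    y=np.degrees(np.arctan2(R[1,1],R[0,1])); 
    tw=None if ydeg is None else -np.radians((ydeg-y+180)%360-180)/.5
    print('t',round(s['t'],2),'tcp',s['tcp_pos'].round(4),'y',round(y,2),'tilt',np.degrees(np.arccos(-R[2,2])).round(2),'gap',round(s['finger_gap'],3)); print('delta',d.round(3),'rows',np.linalg.norm(d)*.4/.0417,'twist',tw)
E
python3 - <<'E'
from h import *
delta((.40,-.35,.33),-58)
def a(p): return np.array(p)/4.2+[165,160]
c=load('top0')
P=plane(c,[a((122,283)),a((252,213)),a((118,256)),a((228,206))],.022)
for i in (0,2):
    v=P[i+1]-P[i]; print(P[i],P[i+1],np.degrees(np.arctan2(v[1],v[0])),np.linalg.norm(v))
E
```

```text
t 0.15 tcp [ 0.1708 -0.6007  0.2416] y -74.14 tilt 0.09 gap 1.001
delta [ 0.723 -0.447 -0.22 ] rows 8.416829895014297 twist -0.5633677218136228
[0.58990324 0.20854001 0.022     ] [0.6257725  0.13787772 0.022     ] -63.086948157077785 0.07924495112802837
[0.60456352 0.21071055 0.022     ] [0.62996128 0.1508444  0.022     ] -67.01128073450279 0.06503077844744193
```

{"api": "move_arm", "payload": {"deltas": [[0.08, -0.05, -0.1, 0, 100], [0.16, -0.1, -0.22, 0, 100], [0.26, -0.16, -0.22, 0, 100], [0.35, -0.22, -0.22, 0, 100], [0.44, -0.28, -0.22, 0, 100], [0.53, -0.33, -0.22, 0, 100], [0.62, -0.39, -0.22, -0.2, 100], [0.72, -0.45, -0.22, -0.4, 100]]}}

```text
t: 0.82
tcp_pos: [0.3738, -0.3755, 0.3302]
tool_rot: [0.971, 0.238, 0.0, -0.0]
force: [-0.4, -0.3, -0.9]
finger_gap: 1.001
```

Run:
```python
from h import *
delta((.47,-.05,.33),-62)
```

```text
t 0.82 tcp [ 0.3738 -0.3755  0.3302] y -62.44 tilt 0.0 gap 1.001
delta [ 0.59  -0.61   0.001] rows 8.139126581127494 twist -0.015247627859539797
```

{"api": "move_arm", "payload": {"deltas": [[0.06, -0.07, 0, 0, 100], [0.13, -0.14, 0, 0, 100], [0.2, -0.21, 0, 0, 100], [0.27, -0.28, 0, 0, 100], [0.34, -0.36, 0, 0, 100], [0.41, -0.43, 0, 0, 100], [0.48, -0.5, 0, 0, 100], [0.54, -0.56, 0, 0, 100]]}}

```text
t: 1.48
tcp_pos: [0.462, -0.0766, 0.3301]
tool_rot: [0.972, 0.236, -0.0, -0.0]
force: [0.3, 0.1, -0.5]
finger_gap: 0.999
```

Run:
```python
from h import *
delta((.47,.08,.25),-62)
```

```text
t 1.48 tcp [ 0.462  -0.0766  0.3301] y -62.64 tilt 0.04 gap 0.999
delta [ 0.198 -0.338  0.2  ] rows 4.221699916480178 twist -0.022454177437480335
```

{"api": "move_arm", "payload": {"deltas": [[0.03, -0.06, 0.05, 0, 100], [0.07, -0.12, 0.1, 0, 100], [0.1, -0.19, 0.15, 0, 100], [0.13, -0.26, 0.2, 0, 100], [0.13, -0.26, 0.2, 0, 100], [0.13, -0.26, 0.2, 0, 100], [0.13, -0.26, 0.2, 0, 100], [0.13, -0.26, 0.2, 0, 100]]}}

```text
t: 2.15
tcp_pos: [0.4616, 0.0361, 0.2509]
tool_rot: [0.972, 0.236, 0.001, 0.001]
force: [0.0, -0.7, -0.0]
finger_gap: 0.998
```

Run:
```python
from h import *
c=snap('wrist','w1'); delta((.4844,.1065,.25),-62)
```

```text
t 2.2 tcp [0.4615 0.0359 0.251 ] y -62.77 tilt 0.13 gap 0.999
delta [ 0.132 -0.131  0.002] rows 1.779257246272506 twist -0.026931165542104306
```

View pics/w1.png

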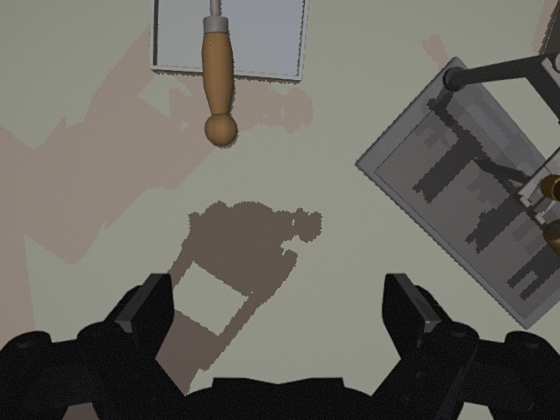

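Wrist view: the knob is centred near (221,130), the collar spans (203..227, 17..30), and the handle points up the image.

Run:
```python
from h import *
c=load('w1'); im=cv2.cvtColor(c['im'],cv2.COLOR_RGB2BGR); hsv=cv2.cvtColor(im,cv2.COLOR_BGR2HSV)
m=cv2.inRange(hsv,(5,110,50),(20,255,255)); m[:, :180]=0;m[:,260:]=0;m[170:]=0
for r in range(20,150,6):
    x=np.nonzero(m[r])[0]
    if len(x): print(r,x.min(),x.max(),(x.min()+x.max())/2)
pts=cv2.findContours(m,0,1)[0]; k=max(pts,key=len).reshape(-1,2); k=k[k[:,1]>118]
(x,y),r=cv2.minEnclosingCircle(k.astype(np.float32)); print(x,y,r)
kn=plane(c,[(x,y)],.03)[0]; 
cs=plane(c,[(214.8,17)],.030)[0]; s2=plane(c,[(215.5,36)],.030)[0]
v=kn-s2; print(kn,cs,np.linalg.norm(kn-cs),'ang',np.degrees(np.arctan2(v[1],v[0])),np.degrees(np.arctan2(*(kn-cs)[1::-1])))
print(dep(c,[(221,130),(215,25),(218,70)]))
# rim
r=plane(c,[(155,69),(298,80)],.0155); v=r[0]-r[1]; print('rim',np.degrees(np.arctan2(v[1],v[0])))
```

```text
38 204 228 216.0
44 203 229 216.0
50 203 230 216.5
56 203 231 217.0
62 203 231 217.0
68 203 230 216.5
74 204 231 217.5
80 204 232 218.0
86 204 232 218.0
92 206 231 218.5
98 208 230 219.0
104 209 229 219.0
110 211 228 219.5
116 212 229 220.5
122 207 234 220.5
128 205 236 220.5
134 206 235 220.5
140 210 232 221.0
220.38136291503906 129.44915771484375 15.825668334960938
[0.48659228 0.10895415 0.03      ] [0.57600469 0.15712128 0.03      ] 0.10156107577594982 ang -151.58987910316847 -151.68832179396648
[[0.48814788 0.10639071 0.04586347]
 [0.56827133 0.15095464 0.0423056 ]
 [0.53477229 0.13162353 0.04457567]]
rim 112.4224450896746
```

Run:
```python
from h import *
delta((.4862,.1082,.10),-61.6);delta((.4862,.1082,.021),-61.6)
```

```text
t 2.2 tcp [0.4615 0.0359 0.251 ] y -62.77 tilt 0.13 gap 0.999
delta [ 0.137 -0.133  0.377] rows 4.05748638110076 twist -0.04089379955805914
t 2.2 tcp [0.4615 0.0359 0.251 ] y -62.77 tilt 0.13 gap 0.999
delta [ 0.136 -0.133  0.575] rows 5.8112662121376895 twist -0.04089379955805914
```

{"api": "move_arm", "payload": {"deltas": [[0.06, -0.06, 0, -0.04, 100], [0.137, -0.133, 0.05, -0.04, 100], [0.137, -0.133, 0.12, -0.04, 100], [0.137, -0.133, 0.2, -0.04, 100], [0.137, -0.133, 0.28, -0.04, 100], [0.137, -0.133, 0.35, -0.04, 90], [0.137, -0.133, 0.377, -0.04, 90], [0.137, -0.133, 0.377, -0.04, 90]]}}

```text
t: 2.87
tcp_pos: [0.484, 0.1083, 0.0972]
tool_rot: [0.97, 0.245, -0.002, -0.001]
force: [0.8, -0.3, 0.2]
finger_gap: 0.904
```

Run:
```python
from h import *
c=snap('wrist','w2'); delta((.4862,.1082,.021),-61.6)
```

```text
t 2.92 tcp [0.485  0.1085 0.0987] y -61.64 tilt 0.09 gap 0.902
delta [0.003 0.002 0.194] rows 1.8629103001935827 twist -0.0013214719421106528
```

View pics/w2.png

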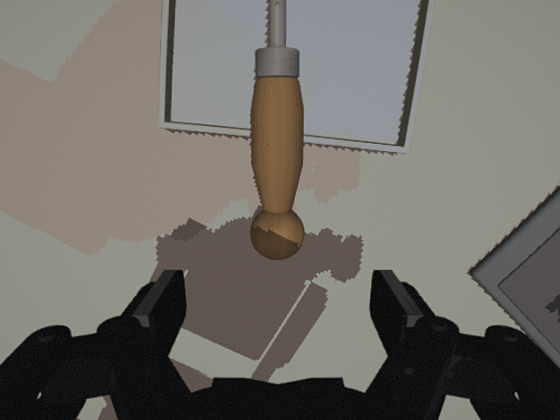

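Knob at (277,233), centred between the fingers, with the handle straight up the image.

Run:
```python
from h import *
c=load('w2'); print(plane(c,[(277,234)],.03),plane(c,[(277,48)],.03))
```

```text
[[0.48610179 0.10841195 0.03      ]] [[0.57585734 0.15675484 0.03      ]]
```

{"api": "move_arm", "payload": {"deltas": [[0.005, 0, 0.05, 0, 90], [0.005, 0, 0.1, 0, 80], [0.005, 0, 0.15, 0, 70], [0.005, 0, 0.193, 0, 65], [0.005, 0, 0.193, 0, 60], [0.005, 0, 0.193, 0, 60], [0.005, 0, 0.193, 0, 60], [0.005, 0, 0.193, 0, 60]]}}

```text
t: 3.58
tcp_pos: [0.488, 0.1103, 0.0238]
tool_rot: [0.969, 0.246, 0.002, 0.0]
force: [-0.2, -0.3, 0.2]
finger_gap: 0.605
```

Run:
```python
from h import *
c=snap('wrist','w3'); print(manip.sense()['force'],manip.sense()['ft_torque']);delta((.4862,.1082,.021),-61.6)
```

```text
[-0.15465832  0.08697681 -0.27210498] [0.03025634 0.02658901 0.00833952]
t 3.63 tcp [0.4878 0.1104 0.0236] y -61.54 tilt 0.18 gap 0.598
delta [-0.006  0.003  0.007] rows 0.08983069746617121 twist 0.001960455786396239
```

View pics/w3.png

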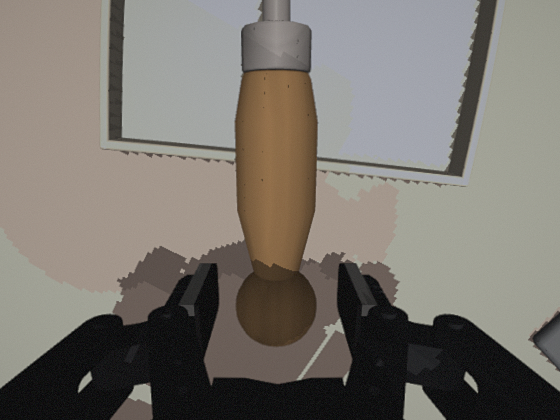

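Fingers straddle the knob (276,308). Closing at 100 N.

{"api": "move_arm", "payload": {"deltas": [[-0.005, 0.002, 0.006, 0, 50], [-0.005, 0.002, 0.006, 0, 42], [-0.005, 0.002, 0.006, 0, 36], [-0.005, 0.002, 0.006, 0, 25], [-0.005, 0.002, 0.006, 0, 0], [-0.005, 0.002, 0.006, 0, 0], [-0.005, 0.002, 0.006, 0, 0], [-0.005, 0.002, 0.006, 0, 0]], "force": 100}}

```text
t: 4.3
tcp_pos: [0.4851, 0.1087, 0.0201]
tool_rot: [0.969, 0.246, -0.0, 0.0]
force: [-1.5, -2.0, 5.7]
finger_gap: 0.329
```

Run:
```python
from h import *
s=manip.sense(); print(s['force'],s['ft_torque']);delta((.4862,.1082,.35),-61.6)
```

```text
[-1.46674703 -1.95664756  5.7244538 ] [-0.16521831  0.14142747 -0.03180173]
t 4.3 tcp [0.4851 0.1087 0.0201] y -61.53 tilt 0.01 gap 0.329
delta [ 0.002  0.003 -0.825] rows 7.910883905763423 twist 0.00238424865066137
```

{"api": "move_arm", "payload": {"deltas": [[0, 0, -0.01, 0, 0], [0, 0, -0.03, 0, 0], [0, 0, -0.05, 0, 0], [0, 0, -0.08, 0, 0], [0, 0, -0.11, 0, 0], [0, 0, -0.14, 0, 0], [0, 0, -0.17, 0, 0], [0, 0, -0.17, 0, 0]]}}

```text
t: 4.97
tcp_pos: [0.4855, 0.1089, 0.0897]
tool_rot: [0.969, 0.246, 0.001, 0.0]
force: [0.2, 0.6, -2.5]
finger_gap: 0.328
```

Run:
```python
from h import *
c=snap('wrist','w4'); c=snap('scene','s4');s=manip.sense(); print(s['force'],s['ft_torque']);delta((.4862,.1082,.35),-61.6)
```

```text
[ 0.03601336 -0.69987367 -2.83380733] [-0.27603421  0.22020594 -0.03313693]
t 5.07 tcp [0.4851 0.1089 0.0882] y -61.52 tilt 0.03 gap 0.33
delta [ 0.002  0.003 -0.655] rows 6.278814818254932 twist 0.0027053875461324115
```

View pics/w4.png

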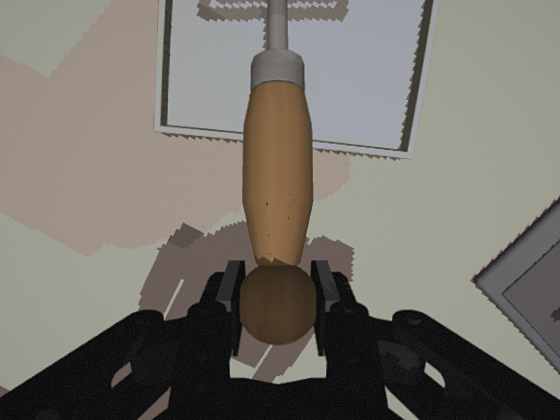

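View pics/s4.png

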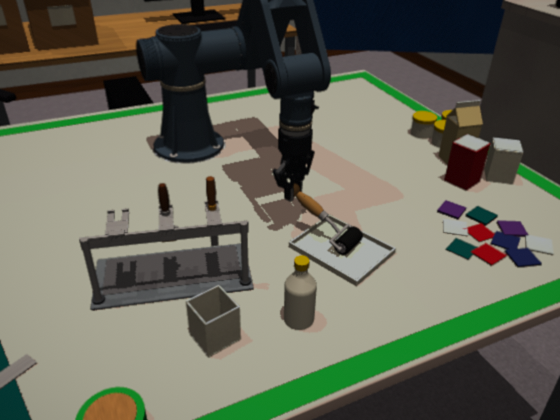

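The knob is held at the finger centre. The roller has drooped a little and is still low over the tray. Continuing the lift.

{"api": "move_arm", "payload": {"deltas": [[0, 0, -0.04, 0, 0], [0, 0, -0.1, 0, 0], [0, 0, -0.18, 0, 0], [0, 0, -0.27, 0, 0], [0, 0, -0.36, 0, 0], [0, 0, -0.45, 0, 0], [0, 0, -0.54, 0, 0], [0, 0, -0.6, 0, 0]]}}

```text
t: 5.73
tcp_pos: [0.4854, 0.1088, 0.3301]
tool_rot: [0.969, 0.246, 0.001, 0.0]
force: [0.6, 0.2, -2.9]
finger_gap: 0.334
```

{"api": "move_arm", "payload": {"deltas": [[0, 0, -0.02, 0, 0], [0, 0, -0.03, 0, 0], [0, 0, -0.03, 0, 0], [0, 0, -0.03, 0, 0], [0, 0, -0.03, 0, 0], [0, 0, -0.03, 0, 0], [0, 0, -0.03, 0, 0], [0, 0, -0.03, 0, 0]]}}

```text
t: 6.4
tcp_pos: [0.485, 0.1088, 0.3389]
tool_rot: [0.969, 0.246, -0.001, -0.0]
force: [0.3, 0.6, -4.0]
finger_gap: 0.327
```

Run:
```python
from h import *
c=snap('wrist','w5'); c=snap('scene','s5');s=manip.sense(); print(s['force'],s['ft_torque']);delta((.4862,.1082,.35),-61.6)
```

```text
[ 0.12161364 -0.68892265 -3.3726746 ] [-0.16606912  0.28667303 -0.00866033]
t 6.5 tcp [0.4851 0.1088 0.3394] y -61.54 tilt 0.04 gap 0.33
delta [ 0.002  0.003 -0.027] rows 0.2568221189205261 twist 0.0022484886880453484
```

View pics/s5.png

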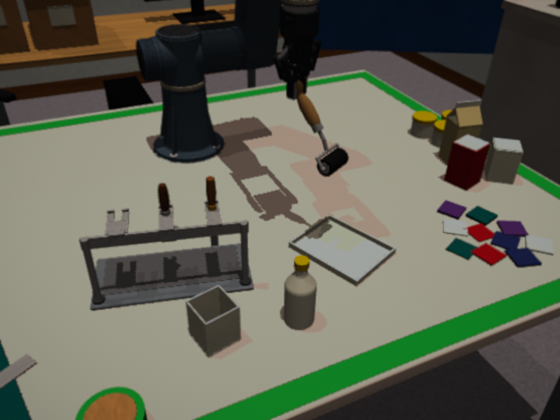

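View pics/w5.png

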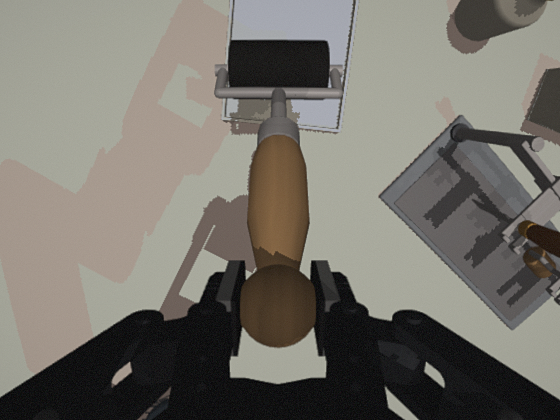

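The handle has already drooped by roughly 35–40°. I'll ease the grip by force first.

{"api": "move_arm", "payload": {"deltas": [[0, 0, 0, 0, 0], [0, 0, 0, 0, 0], [0, 0, 0, 0, 0], [0, 0, 0, 0, 0], [0, 0, 0, 0, 0], [0, 0, 0, 0, 0], [0, 0, 0, 0, 0], [0, 0, 0, 0, 0]], "force": 50}}

```text
t: 7.17
tcp_pos: [0.4852, 0.1088, 0.3398]
tool_rot: [0.969, 0.246, 0.0, -0.0]
force: [0.1, -0.0, -4.5]
finger_gap: 0.33
```

{"api": "move_arm", "payload": {"deltas": [[0, 0, 0, 0, 0], [0, 0, 0, 0, 0], [0, 0, 0, 0, 0], [0, 0, 0, 0, 0], [0, 0, 0, 0, 0], [0, 0, 0, 0, 0], [0, 0, 0, 0, 0], [0, 0, 0, 0, 0]], "force": 30}}

```text
t: 7.83
tcp_pos: [0.4852, 0.1088, 0.3397]
tool_rot: [0.969, 0.246, 0.0, 0.0]
force: [-0.9, -0.1, -3.6]
finger_gap: 0.331
```

```bash
cat >> h.py <<'E'
def ang(fn):
    c=snap('wrist',fn); im=cv2.cvtColor(c['im'],cv2.COLOR_RGB2HSV)
    m=cv2.inRange(im,(5,110,40),(20,255,255)); m[:,:220]=0;m[:,340:]=0
    ys,xs=np.nonzero(m); P=dep(c,np.c_[xs,ys]); s=manip.sense(); R=Ro.from_quat(s['tool_rot']).as_matrix()
    T=(P-s['tcp_pos'])@R; k=(abs(T[:,1])<.004)&(T[:,2]<.2); T=T[k]; ys=ys[k]
    for r in range(ys.min(),ys.max(),12):
        q=T[abs(ys-r)<3]; print(r,len(q),np.median(q,0).round(4) if len(q) else '')
    print(s['force'].round(1),(R.T@s['ft_torque']).round(3),'gap',round(s['finger_gap'],4),'t',s['t'])
E
python3 - <<'E'
from h import *
ang('w6')
E
```

```text
136 42 [0.0594 0.0006 0.0499]
148 86 [0.0548 0.0002 0.0407]
160 87 [0.05   0.0002 0.034 ]
172 93 [0.0454 0.0002 0.0279]
184 91 [0.0409 0.0002 0.0226]
196 91 [0.0367 0.0003 0.0173]
208 95 [ 0.0326 -0.0001  0.013 ]
220 96 [ 0.0284 -0.0001  0.0096]
232 100 [0.0242 0.0001 0.0064]
244 100 [0.0202 0.0003 0.0032]
256 82 [ 0.0163 -0.0001  0.0002]
268 64 [ 0.0147 -0.0004 -0.0079]
280 78 [ 0.013   0.0004 -0.0146]
292 94 [ 0.0103 -0.0003 -0.0184]
304 97 [ 0.007   0.0001 -0.0211]
316 107 [ 0.0033  0.0001 -0.0228]
328 105 [-0.0012  0.     -0.0234]
340 100 [-0.0069  0.0004 -0.0223]
[-0.  -0.2 -3.6] [ 0.011 -0.294 -0.04 ] gap 0.3281 t 7.8833
```

View pics/w6.png

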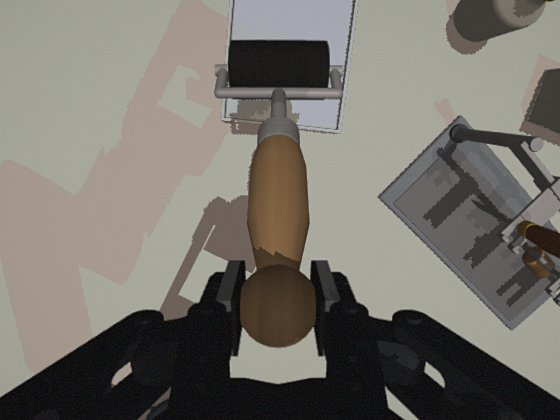

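The force setting alone didn't move it (moment is still −0.29). I'll ease the opening in small steps.

{"api": "move_arm", "payload": {"deltas": [[0, 0, 0, 0, 20], [0, 0, 0, 0, 20], [0, 0, 0, 0, 25], [0, 0, 0, 0, 25], [0, 0, 0, 0, 28], [0, 0, 0, 0, 28], [0, 0, 0, 0, 30], [0, 0, 0, 0, 30]], "force": 30}}

```text
t: 8.55
tcp_pos: [0.4852, 0.1088, 0.3397]
tool_rot: [0.969, 0.246, 0.0, 0.0]
force: [-0.3, 0.5, -4.3]
finger_gap: 0.331
```

Run:
```python
from h import *
ang('w7')
```

```text
136 43 [0.0593 0.0006 0.0501]
148 84 [0.0548 0.0002 0.0405]
160 85 [0.05   0.0002 0.0337]
172 92 [0.0454 0.0002 0.0279]
184 90 [0.0409 0.     0.0227]
196 90 [0.0367 0.     0.0174]
208 94 [ 0.0326 -0.0001  0.0131]
220 100 [0.0283 0.0003 0.0097]
232 100 [0.0242 0.0003 0.0064]
244 101 [0.0202 0.0003 0.0032]
256 91 [ 0.0163 -0.0001  0.0003]
268 48 [ 0.0147  0.0002 -0.0074]
280 83 [ 0.0131  0.0004 -0.0147]
292 88 [ 0.0103  0.0004 -0.0185]
304 102 [ 0.0071  0.     -0.0212]
316 107 [ 0.0032  0.     -0.0227]
328 110 [-0.0012  0.0002 -0.0234]
340 98 [-0.0069  0.0004 -0.0223]
[-0.4 -1.1 -3.9] [-0.034 -0.268  0.031] gap 0.3285 t 8.6
```

{"api": "move_arm", "payload": {"deltas": [[0, 0, 0, 0, 31], [0, 0, 0, 0, 31], [0, 0, 0, 0, 31.5], [0, 0, 0, 0, 31.5], [0, 0, 0, 0, 32], [0, 0, 0, 0, 32], [0, 0, 0, 0, 32], [0, 0, 0, 0, 32]], "force": 20}}

```text
t: 9.27
tcp_pos: [0.4852, 0.1088, 0.3397]
tool_rot: [0.969, 0.246, -0.0, 0.0]
force: [-0.5, 0.8, -3.4]
finger_gap: 0.327
```

Run:
```python
from h import *
ang('w8')
```

```text
136 43 [0.0593 0.0001 0.0498]
148 87 [0.0549 0.0002 0.0406]
160 87 [0.05   0.0002 0.0338]
172 90 [0.0453 0.0002 0.028 ]
184 92 [0.0409 0.0002 0.0225]
196 91 [0.0367 0.0002 0.0173]
208 96 [ 0.0326 -0.0002  0.0131]
220 101 [0.0283 0.0003 0.0096]
232 103 [0.0241 0.0003 0.0065]
244 100 [0.0201 0.0001 0.0033]
256 87 [ 0.0163 -0.0001  0.0001]
268 53 [ 0.0146 -0.0004 -0.0081]
280 74 [ 0.013   0.0004 -0.0147]
292 92 [ 0.0103  0.     -0.0186]
304 103 [ 0.0071 -0.0003 -0.0211]
316 107 [ 0.0033  0.0001 -0.0229]
328 108 [-0.0011  0.     -0.0235]
340 99 [-0.0071  0.     -0.0223]
[ 0.3  0.2 -3.6] [ 0.027 -0.275 -0.032] gap 0.3322 t 9.3167
```

{"api": "move_arm", "payload": {"deltas": [[0, 0, 0, 0, 32.5], [0, 0, 0, 0, 32.5], [0, 0, 0, 0, 33], [0, 0, 0, 0, 33], [0, 0, 0, 0, 33.2], [0, 0, 0, 0, 33.2], [0, 0, 0, 0, 33.4], [0, 0, 0, 0, 33.4]], "force": 20}}

```text
t: 9.98
tcp_pos: [0.4852, 0.1088, 0.3397]
tool_rot: [0.969, 0.246, -0.0, -0.0]
force: [-0.1, -0.0, -3.3]
finger_gap: 0.341
```

Run:
```python
from h import *
ang('w9')
```

```text
138 38 [0.0583 0.0006 0.0517]
150 84 [0.0537 0.0001 0.042 ]
162 86 [0.049  0.0002 0.0346]
174 91 [0.0444 0.0002 0.0285]
186 92 [0.04   0.0002 0.023 ]
198 90 [0.0358 0.     0.0176]
210 95 [ 0.0317 -0.0002  0.0133]
222 100 [0.0275 0.0001 0.0098]
234 102 [0.0233 0.0003 0.0065]
246 100 [0.0194 0.0001 0.0031]
258 78 [ 0.0154 -0.0001 -0.0001]
270 56 [ 0.0144  0.0003 -0.009 ]
282 84 [ 0.0127  0.     -0.0155]
294 94 [ 0.0098  0.     -0.0192]
306 105 [ 0.0066  0.0004 -0.0216]
318 108 [ 0.0027  0.     -0.0231]
330 109 [-0.002   0.     -0.0236]
342 97 [-0.0083  0.0004 -0.022 ]
[ 0.6  0.3 -2.9] [-0.006 -0.276  0.041] gap 0.3388 t 10.0333
```

It has begun to slip round. Continuing in fine steps.

{"api": "move_arm", "payload": {"deltas": [[0, 0, 0, 0, 33.6], [0, 0, 0, 0, 33.6], [0, 0, 0, 0, 33.8], [0, 0, 0, 0, 33.8], [0, 0, 0, 0, 34], [0, 0, 0, 0, 34], [0, 0, 0, 0, 34], [0, 0, 0, 0, 34]]}}

```text
t: 10.7
tcp_pos: [0.4851, 0.1088, 0.3397]
tool_rot: [0.969, 0.246, -0.0, -0.0]
force: [-0.3, -0.2, -3.0]
finger_gap: 0.342
```

Run:
```python
from h import *
ang('w10')
```

```text
163 36 [0.0444 0.0008 0.0607]
175 75 [0.0406 0.0001 0.0478]
187 82 [0.0362 0.0001 0.0392]
199 86 [0.0323 0.0002 0.0306]
211 90 [ 0.0286 -0.      0.0232]
223 90 [0.0246 0.     0.0176]
235 92 [0.0208 0.0002 0.0129]
247 94 [0.017 0.    0.008]
259 77 [ 0.0133 -0.0001  0.0039]
271 60 [ 0.0138 -0.     -0.0087]
283 85 [ 0.0121  0.0004 -0.0151]
295 98 [ 0.0094  0.     -0.0189]
307 104 [ 0.006   0.     -0.0212]
319 105 [ 0.0022  0.0001 -0.0228]
331 111 [-0.0023  0.     -0.0234]
343 92 [-0.0084  0.0004 -0.022 ]
[-0.4 -0.4 -3.4] [-0.002 -0.307  0.008] gap 0.339 t 10.75
```

{"api": "move_arm", "payload": {"deltas": [[0, 0, 0, 0, 34.1], [0, 0, 0, 0, 34.1], [0, 0, 0, 0, 34.2], [0, 0, 0, 0, 34.2], [0, 0, 0, 0, 34.3], [0, 0, 0, 0, 34.3], [0, 0, 0, 0, 34.4], [0, 0, 0, 0, 34.4]]}}

```text
t: 11.42
tcp_pos: [0.4852, 0.1088, 0.3398]
tool_rot: [0.969, 0.246, 0.0, 0.0]
force: [0.2, 0.0, -4.6]
finger_gap: 0.344
```

Run:
```python
from h import *
ang('w11')
```

```text
164 33 [0.0437 0.0011 0.061 ]
176 78 [0.0399 0.0001 0.0481]
188 82 [0.0356 0.0001 0.039 ]
200 85 [0.0318 0.0002 0.0305]
212 91 [0.028  0.0002 0.0231]
224 90 [0.0241 0.0002 0.0177]
236 90 [0.0202 0.     0.0127]
248 94 [ 0.0166 -0.0001  0.0082]
260 77 [ 0.013  -0.0001  0.0037]
272 58 [ 0.0137 -0.     -0.0095]
284 83 [ 0.0118 -0.0003 -0.0152]
296 101 [ 0.0091  0.0004 -0.019 ]
308 108 [ 0.0056  0.0002 -0.0214]
320 110 [ 0.0019  0.0001 -0.0229]
332 107 [-0.0028  0.0004 -0.0234]
344 99 [-0.009   0.0004 -0.0218]
[ 0.   0.6 -4. ] [ 0.004 -0.156  0.013] gap 0.347 t 11.4667
```

{"api": "move_arm", "payload": {"deltas": [[0, 0, 0, 0, 34.6], [0, 0, 0, 0, 34.6], [0, 0, 0, 0, 34.7], [0, 0, 0, 0, 34.7], [0, 0, 0, 0, 34.8], [0, 0, 0, 0, 34.8], [0, 0, 0, 0, 34.8], [0, 0, 0, 0, 34.8]]}}

```text
t: 12.13
tcp_pos: [0.4853, 0.1088, 0.3398]
tool_rot: [0.969, 0.246, 0.0, -0.0]
force: [-0.1, -0.2, -4.2]
finger_gap: 0.35
```

Run:
```python
from h import *
ang('w12')
```

```text
182 29 [0.0328 0.0011 0.0654]
194 75 [0.03   0.     0.0501]
206 82 [0.0266 0.0001 0.0392]
218 85 [0.0235 0.0001 0.0287]
230 90 [ 0.0199 -0.0001  0.0219]
242 91 [0.0164 0.0002 0.0158]
254 70 [ 0.0131 -0.0002  0.01  ]
266 71 [0.0102 0.0002 0.0047]
278 76 [ 0.0125  0.0004 -0.0121]
290 89 [ 0.0101 -0.0003 -0.0167]
302 102 [ 0.0071  0.0002 -0.0199]
314 104 [ 0.0035  0.     -0.0218]
326 109 [-0.0007  0.     -0.023 ]
338 106 [-0.0059  0.0004 -0.0227]
[-0.   0.7 -3.3] [-0.008 -0.034 -0.039] gap 0.3477 t 12.1833
```

{"api": "move_arm", "payload": {"deltas": [[0, 0, 0, 0, 35], [0, 0, 0, 0, 35], [0, 0, 0, 0, 35.1], [0, 0, 0, 0, 35.1], [0, 0, 0, 0, 35.2], [0, 0, 0, 0, 35.2], [0, 0, 0, 0, 35.2], [0, 0, 0, 0, 35.2]]}}

```text
t: 12.85
tcp_pos: [0.4852, 0.1088, 0.3397]
tool_rot: [0.969, 0.246, -0.0, -0.0]
force: [-0.0, 0.4, -4.4]
finger_gap: 0.357
```

Run:
```python
from h import *
ang('w13'); snap('scene','s13')
```

```text
189 30 [0.0289 0.0005 0.0655]
201 75 [0.0265 0.     0.0495]
213 81 [0.0234 0.0001 0.0376]
225 84 [0.0205 0.0001 0.0271]
237 88 [0.017  0.0002 0.0204]
249 64 [0.0137 0.0002 0.0141]
261 66 [0.0108 0.     0.0081]
273 52 [ 0.0131  0.0001 -0.0091]
285 83 [ 0.0113  0.0004 -0.0151]
297 92 [ 0.0084  0.     -0.0187]
309 105 [ 0.005  0.    -0.021]
321 109 [ 0.0012  0.     -0.0226]
333 106 [-0.0037  0.     -0.0229]
345 90 [-0.0099  0.0003 -0.0213]
[ 0.5 -0.8 -3.6] [ 0.009 -0.131 -0.037] gap 0.3551 t 12.9
```

View pics/s13.png

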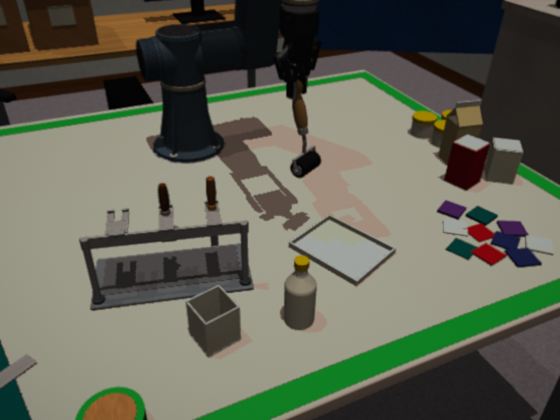

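View pics/w13.png

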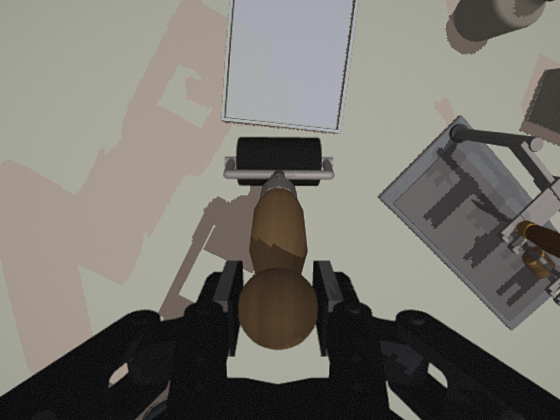

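Tilt is now about 15–20°. Easing further.

{"api": "move_arm", "payload": {"deltas": [[0, 0, 0, 0, 35.4], [0, 0, 0, 0, 35.4], [0, 0, 0, 0, 35.5], [0, 0, 0, 0, 35.5], [0, 0, 0, 0, 35.6], [0, 0, 0, 0, 35.6], [0, 0, 0, 0, 35.6], [0, 0, 0, 0, 35.6]]}}

```text
t: 13.62
tcp_pos: [0.4852, 0.1088, 0.3397]
tool_rot: [0.969, 0.246, 0.0, -0.0]
force: [0.3, 0.7, -4.0]
finger_gap: 0.358
```

Run:
```python
from h import *
ang('w14')
```

```text
200 28 [0.0222 0.0008 0.067 ]
212 65 [0.0207 0.     0.0491]
224 78 [0.0184 0.0001 0.035 ]
236 83 [0.0157 0.0001 0.0254]
248 64 [0.0128 0.0002 0.0182]
260 66 [0.0099 0.     0.0111]
272 62 [ 0.0131  0.0001 -0.0079]
284 79 [ 0.0113  0.0004 -0.0144]
296 96 [ 0.0085  0.0002 -0.0181]
308 106 [ 0.0052  0.     -0.0208]
320 112 [ 0.0013  0.0002 -0.0223]
332 104 [-0.0034  0.0002 -0.0227]
344 94 [-0.0095 -0.     -0.0213]
[-0.4 -0.1 -4.2] [ 0.004 -0.005  0.002] gap 0.3565 t 13.6667
```

View pics/w14.png

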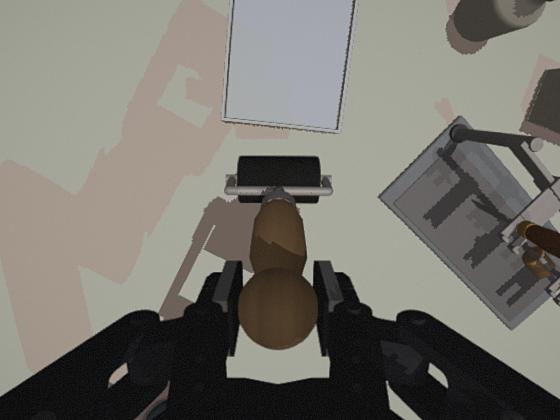

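Tilt is about 10°. A bit more easing.

{"api": "move_arm", "payload": {"deltas": [[0, 0, 0, 0, 35.7], [0, 0, 0, 0, 35.7], [0, 0, 0, 0, 35.8], [0, 0, 0, 0, 35.8], [0, 0, 0, 0, 35.9], [0, 0, 0, 0, 35.9], [0, 0, 0, 0, 35.9], [0, 0, 0, 0, 35.9]]}}

```text
t: 14.33
tcp_pos: [0.4852, 0.1088, 0.3397]
tool_rot: [0.969, 0.246, 0.0, -0.0]
force: [-0.1, 0.3, -4.1]
finger_gap: 0.365
```

Run:
```python
from h import *
ang('w15')
```

```text
202 30 [0.0212 0.0008 0.0656]
214 68 [0.0196 0.     0.0488]
226 82 [0.0177 0.0001 0.0345]
238 81 [0.015  0.0002 0.0248]
250 66 [0.0119 0.0002 0.0174]
262 61 [ 0.0092 -0.0002  0.0104]
274 56 [ 0.013   0.0002 -0.0095]
286 78 [ 0.011   0.0002 -0.0153]
298 105 [ 0.0081  0.     -0.0187]
310 104 [ 0.0046  0.     -0.021 ]
322 107 [ 0.0006  0.     -0.0225]
334 106 [-0.0041  0.     -0.0228]
346 88 [-0.0106  0.0003 -0.0206]
[ 0.5 -0.4 -3.9] [-0.044 -0.008 -0.012] gap 0.3606 t 14.3833
```

{"api": "move_arm", "payload": {"deltas": [[0, 0, 0, 0, 36], [0, 0, 0, 0, 36], [0, 0, 0, 0, 36.1], [0, 0, 0, 0, 36.1], [0, 0, 0, 0, 36.2], [0, 0, 0, 0, 36.2], [0, 0, 0, 0, 36.2], [0, 0, 0, 0, 36.2]]}}

```text
t: 15.05
tcp_pos: [0.4852, 0.1088, 0.3397]
tool_rot: [0.969, 0.246, -0.0, 0.0]
force: [0.2, 0.5, -3.5]
finger_gap: 0.357
```

Run:
```python
from h import *
ang('w16')
c=load('w16'); s=manip.sense(); R=Ro.from_quat(s['tool_rot']).as_matrix()
for r in range(160,215,5):
  for x in (250,305): print(r,x,((dep(c,[(x,r)])-s['tcp_pos'])@R).round(4))
```

```text
208 25 [0.0179 0.0011 0.0653]
220 65 [0.0167 0.     0.0475]
232 81 [0.0152 0.0001 0.0323]
244 64 [0.0127 0.0008 0.0231]
256 61 [ 0.0099 -0.0002  0.0155]
268 48 [ 0.0124  0.0003 -0.0026]
280 69 [ 0.0121 -0.     -0.0126]
292 87 [ 0.0095  0.0007 -0.017 ]
304 102 [ 0.0064  0.0002 -0.0199]
316 104 [ 0.0025  0.     -0.0218]
328 106 [-0.0017  0.0004 -0.0227]
340 99 [-0.0071  0.0004 -0.022 ]
[ 0.4 -0.5 -4.5] [ 0.01  -0.007 -0.006] gap 0.3607 t 15.1
160 250 [[ 0.01   -0.0346  0.3399]]
160 305 [[0.0101 0.0377 0.3389]]
165 250 [[ 0.0034 -0.0347  0.34  ]]
165 305 [[0.0032 0.038  0.3407]]
170 250 [[ 0.0256 -0.021   0.1581]]
170 305 [[0.0255 0.0239 0.1587]]
175 250 [[ 0.0222 -0.0207  0.1539]]
175 305 [[0.0222 0.0236 0.1537]]
180 250 [[ 0.019  -0.0205  0.1493]]
180 305 [[0.0188 0.0234 0.1499]]
185 250 [[ 0.0154 -0.0204  0.1471]]
185 305 [[0.0152 0.0233 0.1476]]
190 250 [[ 0.0118 -0.0203  0.145 ]]
190 305 [[0.0116 0.0232 0.1457]]
195 250 [[ 0.0077 -0.0204  0.1452]]
195 305 [[0.0077 0.0232 0.1448]]
200 250 [[ 0.0058 -0.0198  0.1361]]
200 305 [[0.0055 0.0227 0.1373]]
205 250 [[ 0.0016 -0.0199  0.1372]]
205 305 [[0.002  0.0226 0.1353]]
210 250 [[-0.0058 -0.021   0.1491]]
210 305 [[-0.0058  0.0238  0.149 ]]
```

View pics/w16.png

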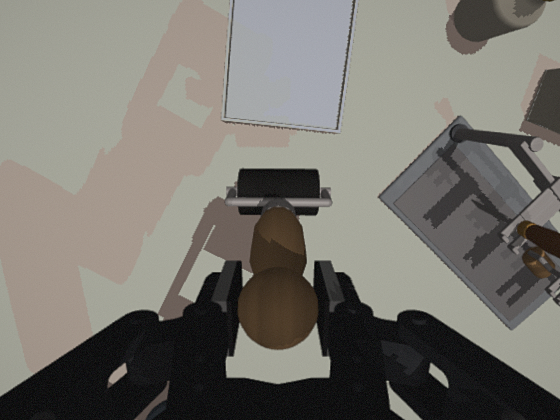

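Axle sits about 5–6° off vertical (axle at tool x≈7 mm, 172 mm below the knob, as the given sizes predict). One more small step.

{"api": "move_arm", "payload": {"deltas": [[0, 0, 0, 0, 36.3], [0, 0, 0, 0, 36.3], [0, 0, 0, 0, 36.4], [0, 0, 0, 0, 36.4], [0, 0, 0, 0, 36.5], [0, 0, 0, 0, 36.5], [0, 0, 0, 0, 36.5], [0, 0, 0, 0, 36.5]]}}

```text
t: 15.77
tcp_pos: [0.4852, 0.1088, 0.3397]
tool_rot: [0.969, 0.246, -0.0, -0.0]
force: [0.2, -0.3, -3.1]
finger_gap: 0.365
```

Run:
```python
from h import *
ang('w17')
c=load('w17'); s=manip.sense(); R=Ro.from_quat(s['tool_rot']).as_matrix()
for r in range(170,225,5):
  for x in (250,): print(r,x,((dep(c,[(x,r)])-s['tcp_pos'])@R).round(4))
```

```text
212 23 [ 0.0155 -0.0001  0.0653]
224 61 [0.0148 0.     0.0471]
236 77 [0.0137 0.0006 0.0312]
248 58 [ 0.0111 -0.0003  0.0225]
260 62 [ 0.0086 -0.      0.0139]
272 56 [ 0.013  -0.0001 -0.008 ]
284 75 [ 0.0112  0.0007 -0.0143]
296 98 [ 0.0085  0.     -0.0181]
308 104 [ 0.005   0.     -0.0204]
320 103 [ 0.0012  0.0004 -0.0221]
332 102 [-0.0034  0.     -0.0225]
344 100 [-0.0097  0.0003 -0.021 ]
[-0.1  0.  -3.3] [-0.013  0.034  0.004] gap 0.3678 t 15.8167
170 250 [[-0.0032 -0.0348  0.3392]]
175 250 [[ 0.0205 -0.0215  0.1636]]
180 250 [[ 0.0178 -0.0209  0.1553]]
185 250 [[ 0.0146 -0.0207  0.1509]]
190 250 [[ 0.0111 -0.0205  0.148 ]]
195 250 [[ 0.0072 -0.0205  0.1471]]
200 250 [[ 0.0035 -0.0205  0.1456]]
205 250 [[ 0.0016 -0.0199  0.137 ]]
210 250 [[-0.0022 -0.0199  0.1362]]
215 250 [[-0.01  -0.021  0.149]]
220 250 [[-0.0162 -0.0217  0.1556]]
```

Tilt is about 3–4°, close to the equilibrium that the crank allows. Gripping firmly again.

{"api": "move_arm", "payload": {"deltas": [[0, 0, 0, 0, 35], [0, 0, 0, 0, 33], [0, 0, 0, 0, 20], [0, 0, 0, 0, 0], [0, 0, 0, 0, 0], [0, 0, 0, 0, 0], [0, 0, 0, 0, 0], [0, 0, 0, 0, 0]], "force": 100}}

```text
t: 16.48
tcp_pos: [0.4852, 0.1088, 0.3397]
tool_rot: [0.969, 0.246, 0.0, -0.0]
force: [-1.1, -0.0, -4.3]
finger_gap: 0.333
```

Run:
```python
from h import *
ang('w18');c=snap('scene','s18'); t=snap('top','t18')
c=load('w18'); s=manip.sense(); R=Ro.from_quat(s['tool_rot']).as_matrix()
for r in range(170,225,5):
  for x in (250,): print(r,x,((dep(c,[(x,r)])-s['tcp_pos'])@R).round(4))
x=np.array([.97,-.2425]);print()
# pre-insert hover: 90mm before the seat
seat=np.array([.5256,-.291]); p=seat-.10*x
delta((*p,.34),-103.9)
```

```text
206 24 [0.0183 0.0011 0.068 ]
218 64 [0.0174 0.     0.0489]
230 78 [0.0157 0.0003 0.0341]
242 68 [0.0131 0.0008 0.025 ]
254 70 [0.0103 0.0002 0.0168]
266 54 [0.0083 0.0007 0.0094]
278 70 [ 0.0123  0.0002 -0.0115]
290 86 [ 0.0098  0.0007 -0.016 ]
302 94 [ 0.0067  0.     -0.0191]
314 104 [ 0.0029  0.0002 -0.0211]
326 108 [-0.0012  0.     -0.0221]
338 102 [-0.0066  0.0002 -0.0216]
[ 0.1  0.2 -3.9] [-0.038 -0.011 -0.05 ] gap 0.3255 t 16.5333
170 250 [[ 0.0258 -0.0209  0.1566]]
175 250 [[ 0.0223 -0.0207  0.1533]]
180 250 [[ 0.019  -0.0204  0.1492]]
185 250 [[ 0.0157 -0.0202  0.1454]]
190 250 [[ 0.0115 -0.0204  0.1463]]
195 250 [[ 0.0075 -0.0205  0.1461]]
200 250 [[ 0.0058 -0.0198  0.1362]]
205 250 [[-0.001  -0.0207  0.1472]]
210 250 [[-0.0065 -0.0212  0.1518]]
215 250 [[-0.0652 -0.0361  0.3393]]
220 250 [[-0.0724 -0.0363  0.3396]]

t 16.63 tcp [0.4852 0.1088 0.3397] y -61.53 tilt 0.0 gap 0.326
delta [-0.572  0.758 -0.001] rows 9.107541485899853 twist 1.4788243990113277
```

View pics/s18.png

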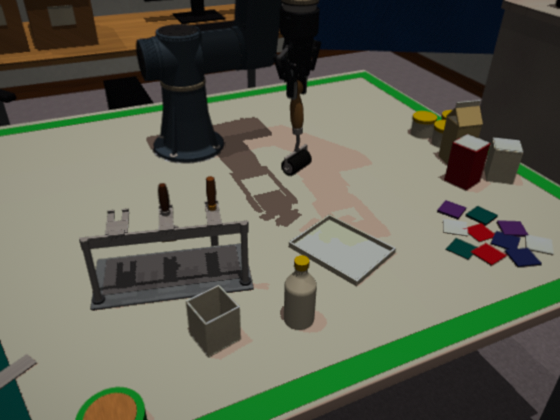

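Pendulum regripped at about 5–6° (0.1 rad), fingers down, knob at 0.35 m. Moving in two calls to a point 100 mm in front of the wide fork, twisting on the way.

{"api": "move_arm", "payload": {"deltas": [[-0.015, 0.02, 0, 0.05, 0], [-0.045, 0.06, 0, 0.14, 0], [-0.085, 0.115, 0, 0.25, 0], [-0.13, 0.17, 0, 0.37, 0], [-0.175, 0.23, 0, 0.49, 0], [-0.22, 0.29, 0, 0.6, 0], [-0.26, 0.34, 0, 0.7, 0], [-0.286, 0.379, 0, 0.76, 0]]}}

```text
t: 17.3
tcp_pos: [0.4559, -0.0817, 0.3399]
tool_rot: [0.998, 0.056, -0.0, 0.001]
force: [0.4, 0.3, -3.9]
finger_gap: 0.331
```

Run:
```python
from h import *
delta((.4286,-.2668,.34),-103.9)
```

```text
t 17.3 tcp [ 0.4559 -0.0817  0.3399] y -83.58 tilt 0.09 gap 0.331
delta [-0.119  0.452  0.   ] rows 4.485893420334558 twist 0.709262470449938
```

{"api": "move_arm", "payload": {"deltas": [[-0.01, 0.04, 0, 0.07, 0], [-0.03, 0.1, 0, 0.16, 0], [-0.045, 0.17, 0, 0.28, 0], [-0.065, 0.25, 0, 0.4, 0], [-0.085, 0.32, 0, 0.52, 0], [-0.1, 0.39, 0, 0.62, 0], [-0.112, 0.43, 0, 0.7, 0], [-0.117, 0.45, 0, 0.71, 0]]}}

```text
t: 17.97
tcp_pos: [0.4306, -0.2665, 0.3398]
tool_rot: [0.993, -0.121, 0.0, 0.001]
force: [0.8, 0.2, -3.9]
finger_gap: 0.327
```

{"api": "move_arm", "payload": {"deltas": [[0, 0, 0, 0, 0], [0, 0, 0, 0, 0], [0, 0, 0, 0, 0], [0, 0, 0, 0, 0], [0, 0, 0, 0, 0], [0, 0, 0, 0, 0], [0, 0, 0, 0, 0], [0, 0, 0, 0, 0]]}}

```text
t: 18.63
tcp_pos: [0.4315, -0.2628, 0.3398]
tool_rot: [0.993, -0.118, 0.0, 0.0]
force: [-0.5, 0.4, -3.9]
finger_gap: 0.33
```

Run:
```python
from h import *
delta((.4286,-.2668,.34),-103.9)
ang('w19'); snap('scene','s19'); snap('top','t19')
```

```text
t 18.63 tcp [ 0.4315 -0.2628  0.3398] y -103.6 tilt 0.0 gap 0.33
delta [-0.005  0.011 -0.001] rows 0.11801329100966987 twist 0.01032853588617981
206 24 [0.0189 0.0005 0.0683]
218 66 [ 0.018  -0.0001  0.0493]
230 78 [0.0165 0.     0.0337]
242 81 [0.0138 0.0002 0.0245]
254 49 [ 0.011  -0.0005  0.0165]
266 64 [0.0088 0.0004 0.0095]
278 75 [ 0.0129 -0.     -0.0115]
290 87 [ 0.0105  0.0002 -0.0162]
302 101 [ 0.0074 -0.     -0.0191]
314 106 [ 0.0035 -0.     -0.0211]
326 108 [-0.0005  0.0001 -0.0222]
338 101 [-0.0061 -0.     -0.0215]
[ 0.3 -0.5 -3.3] [-0.008 -0.05  -0.016] gap 0.3301 t 18.6833
```

View pics/w19.png

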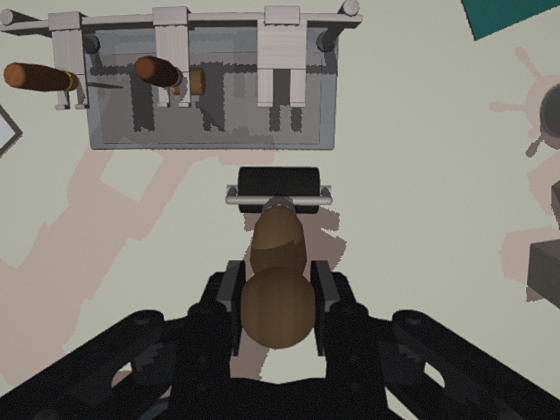

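View pics/s19.png

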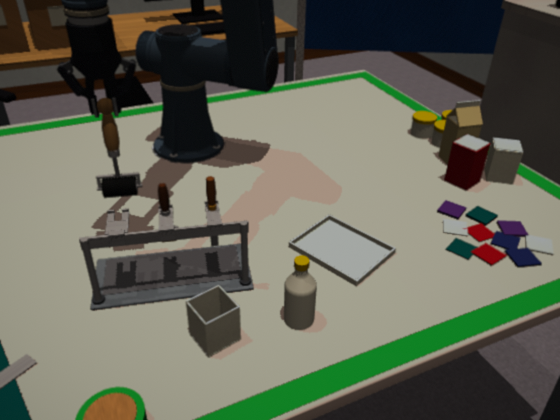

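View pics/t19.png

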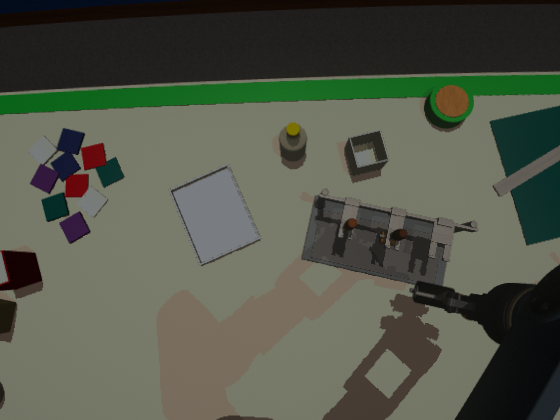

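Wrist view: wide fork prongs span cols 258–306 with the slot near col 281, and prong tips at row 106. The brayer hangs in front, axle parallel to the rail. Now the seat in tool axes.

Run:
```python
from h import *
c=load('w19'); s=manip.sense(); R=Ro.from_quat(s['tool_rot']).as_matrix()
g=c['im'].astype(int).sum(2)//3
for r in (45,58,72,76,80,90,98,104): print(r,list(zip(range(252,314,2),g[r,252:314:2])) if r in(90,) else '', [i for i in range(252,314) if abs(g[r,i+1]-g[r,i-1])>35])
print('col265',[i for i in range(20,120) if abs(g[i+1,265]-g[i-1,265])>35],'col281',[i for i in range(20,120) if abs(g[i+1,281]-g[i-1,281])>35],'col299',[i for i in range(20,120) if abs(g[i+1,299]-g[i-1,299])>35])
im=cv2.cvtColor(c['im'],cv2.COLOR_RGB2BGR); cv2.imwrite('pics/c19.png',cv2.convertScaleAbs(cv2.resize(im[0:125,220:360],None,fx=5,fy=4.6,interpolation=cv2.INTER_CUBIC),alpha=1.4))
```

```text
45  [257, 258, 305, 306]
58  [257, 258, 305]
72  [256, 257, 258, 272, 273, 289, 290, 291, 305, 306]
76  [257, 258, 272, 273, 289, 290, 291, 305]
80  [257, 258, 272, 273, 289, 290, 291, 305]
90 [(252, np.int64(114)), (254, np.int64(113)), (256, np.int64(102)), (258, np.int64(160)), (260, np.int64(162)), (262, np.int64(161)), (264, np.int64(165)), (266, np.int64(166)), (268, np.int64(162)), (270, np.int64(162)), (272, np.int64(147)), (274, np.int64(61)), (276, np.int64(67)), (278, np.int64(67)), (280, np.int64(66)), (282, np.int64(69)), (284, np.int64(68)), (286, np.int64(67)), (288, np.int64(67)), (290, np.int64(139)), (292, np.int64(162)), (294, np.int64(163)), (296, np.int64(164)), (298, np.int64(166)), (300, np.int64(161)), (302, np.int64(161)), (304, np.int64(154)), (306, np.int64(115)), (308, np.int64(118)), (310, np.int64(116)), (312, np.int64(120))] [257, 258, 272, 273, 289, 290, 305]
98  [257, 258, 272, 273, 289, 290, 304, 305]
104  [257, 271, 272, 273, 289, 290, 291, 305]
col265 [22, 23, 25, 26, 67, 69, 106] col281 [22, 23, 25, 67, 68, 69, 104, 105] col299 [25, 68, 70, 101, 106, 107]
```

View pics/c19.png

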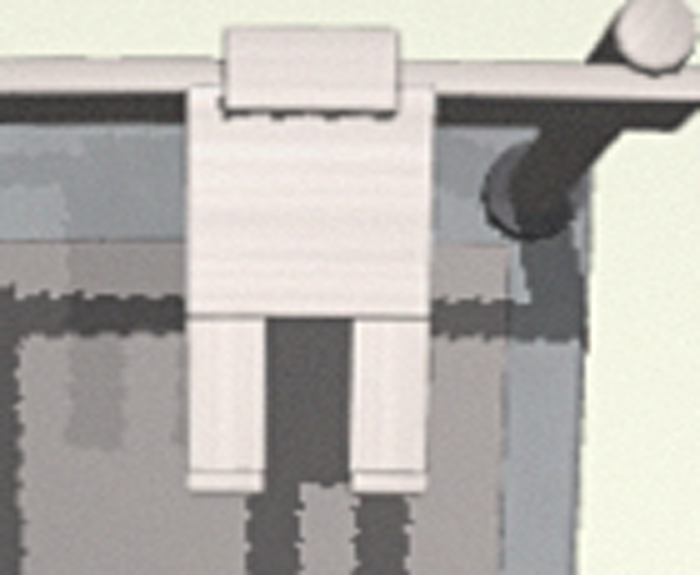

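```bash
python3 - <<'E'
from h import *
c=load('w19'); s=manip.sense(); R=Ro.from_quat(s['tool_rot']).as_matrix()
pts=[(281.3,68.5),(281.3,102),(272.7,80),(289.8,80),(257.6,80),(305.3,80),(257.9,45),(305.6,45)]
W=plane(c,pts,.16); T=(W-s['tcp_pos'])@R
for p,w,t in zip(pts,W,T): print(p,w.round(4),(t*1000).round(1))
# brayer points: ball circle, roller ends
for p in [(250,185),(305,185),(281,208)]: print(p,((dep(c,[p])-s['tcp_pos'])@R*1000).round(1))
im=cv2.cvtColor(c['im'],cv2.COLOR_RGB2HSV); v=c['im'].astype(int).sum(2)//3
print('roller ends',[i for i in range(225,335) if abs(v[180,i+1]-v[180,i-1])>30])
m=cv2.inRange(im,(5,110,40),(20,255,255))
for r in (206,210,214,218,225,235,300,320): 
  x=np.nonzero(m[r,220:340])[0]+220; print(r,x.min(),x.max(),(x.min()+x.max())/2)
E
python3 - <<'E'
import sys;sys.path.insert(0,'.')
import os;os.chdir('.')
from h import *
im=cv2.imread('pics/s19.png'); cv2.imwrite('pics/cs19.png',cv2.convertScaleAbs(cv2.resize(im[70:215,70:170],None,fx=5.5,fy=4,interpolation=cv2.INTER_CUBIC),alpha=1.5))
E
```

```text
(281.3, 68.5) [ 0.5349 -0.2915  0.16  ] [107.2   3.1 179.8]
(281.3, 102) [ 0.5088 -0.2852  0.16  ] [ 80.4   3.2 179.8]
(272.7, 80) [ 0.5277 -0.2824  0.16  ] [ 98.1  -4.  179.8]
(289.8, 80) [ 0.5244 -0.2962  0.16  ] [ 98.1  10.2 179.8]
(257.6, 80) [ 0.5307 -0.2703  0.16  ] [ 98.1 -16.5 179.8]
(305.3, 80) [ 0.5214 -0.3086  0.16  ] [ 98.1  23.  179.8]
(257.9, 45) [ 0.5573 -0.2773  0.16  ] [125.6 -15.9 179.8]
(305.6, 45) [ 0.5482 -0.315   0.16  ] [125.7  22.8 179.8]
(250, 185) [[ 16.1 -21.8 146.9]]
(305, 185) [[ 16.   21.8 147.5]]
(281, 208) [[19.2  2.  65.2]]
roller ends [236, 237, 238, 239, 319, 320, 321]
206 274 283 278.5
210 267 289 278.0
214 263 293 278.0
218 260 296 278.0
225 256 299 277.5
235 254 302 278.0
300 241 314 277.5
320 241 314 277.5
```

View pics/cs19.png

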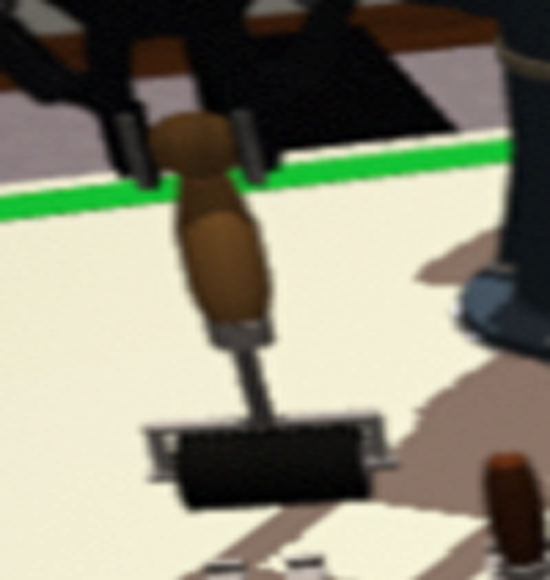

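Seat in tool axes: x 100.2 mm, y +3.1 mm (slot 14.2 mm and length checks agree; the top view differs by about 2.5 mm). Roller and handle centre at y≈0, and the shoulder is about 10 mm ahead of the knob. Lowering, shifting y by 3 mm and going half way in.

{"api": "move_arm", "payload": {"deltas": [[0, 0.008, 0.02, 0, 0], [0, 0.008, 0.05, 0, 0], [0, 0.008, 0.09, 0, 0], [0, 0.008, 0.13, 0, 0], [0, 0.008, 0.16, 0, 0], [0, 0.008, 0.18, 0, 0], [0, 0.008, 0.19, 0, 0], [0, 0.008, 0.19, 0, 0]]}}

```text
t: 19.45
tcp_pos: [0.4302, -0.2662, 0.2627]
tool_rot: [0.993, -0.119, -0.001, -0.001]
force: [-0.0, -0.2, -3.7]
finger_gap: 0.327
```

{"api": "move_arm", "payload": {"deltas": [[0.01, 0, 0, 0, 0], [0.03, 0, 0, 0, 0], [0.05, 0, 0, 0, 0], [0.07, 0, 0, 0, 0], [0.09, 0, 0, 0, 0], [0.1, 0, 0, 0, 0], [0.1, 0, 0, 0, 0], [0.1, 0, 0, 0, 0]]}}

```text
t: 20.12
tcp_pos: [0.4696, -0.2756, 0.2636]
tool_rot: [0.993, -0.119, -0.0, -0.0]
force: [-0.2, -0.2, -3.6]
finger_gap: 0.329
```

Run:
```python
from h import *
delta((.4286,-.2668,.264),-103.9)
ang('w20'); snap('scene','s20')
im=cv2.imread('pics/s20.png'); cv2.imwrite('pics/cs20.png',cv2.convertScaleAbs(cv2.resize(im[110:310,60:200],None,fx=4,fy=3,interpolation=cv2.INTER_CUBIC),alpha=1.5))
```

```text
t 20.12 tcp [ 0.4696 -0.2756  0.2636] y -103.62 tilt 0.04 gap 0.329
delta [-0.105  0.003 -0.001] rows 1.007007072336639 twist 0.009855190886641173
207 29 [0.0193 0.0001 0.0667]
219 61 [0.0183 0.0001 0.0477]
231 78 [0.0167 0.0001 0.033 ]
243 85 [0.014  0.0001 0.0239]
255 63 [0.0111 0.0001 0.0163]
267 47 [ 0.0136 -0.0003 -0.0026]
279 73 [ 0.0133  0.0001 -0.0118]
291 87 [ 0.0106  0.0002 -0.0164]
303 100 [ 0.0075  0.0002 -0.0193]
315 110 [ 0.0038  0.0002 -0.0213]
327 102 [-0.0006  0.0001 -0.0223]
339 105 [-0.006   0.0001 -0.0216]
[-0.7  0.8 -3.2] [-0.013 -0.05   0.054] gap 0.3249 t 20.1667
```

View pics/w20.png

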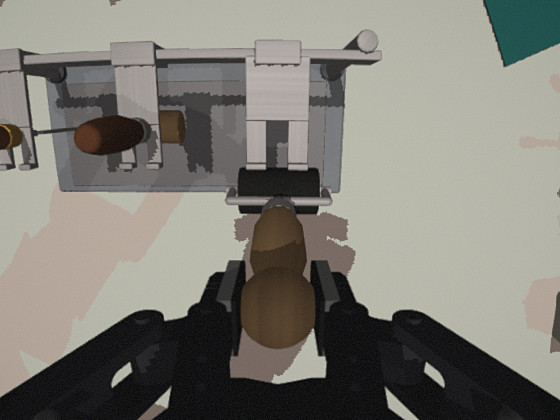

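View pics/cs20.png

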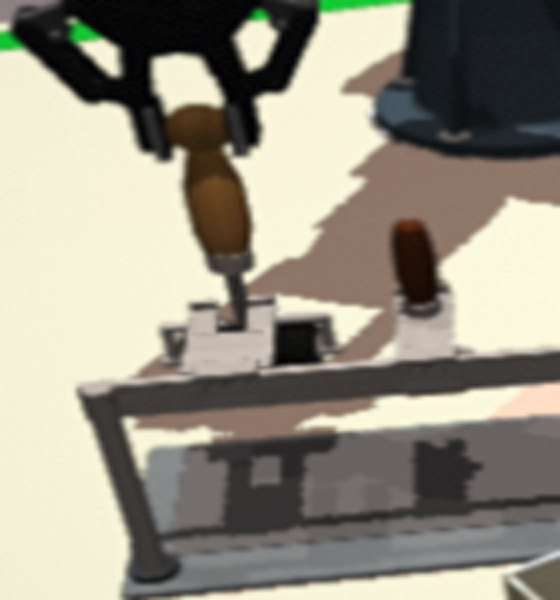

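Slot spans about cols 266–289, in line with the brayer (278). Measuring it again closer up.

Run:
```python
from h import *
c=load('w20'); s=manip.sense(); R=Ro.from_quat(s['tool_rot']).as_matrix()
g=c['im'].astype(int).sum(2)//3
for r in (90,105,130,140,150,158): print(r,[i for i in range(240,315) if abs(g[r,i+1]-g[r,i-1])>30])
print([i for i in range(100,175) if abs(g[i+1,278]-g[i-1,278])>25],[i for i in range(100,175) if abs(g[i+1,255]-g[i-1,255])>15])
def t(p,z=.16): return ((plane(c,[p],z)-s['tcp_pos'])@R*1000).round(1)[0]
for p in [(266,140),(289,140),(247,140),(309,140),(278,120),(278,119)]: print(p,t(p))
for r in range(168,214,5): print(r,[((dep(c,[(x,r)])-s['tcp_pos'])@R*1000).round(1)[0].tolist() for x in (250,)])
print('roller ends',[i for i in range(225,335) if abs(g[182,i+1]-g[182,i-1])>25])
im=cv2.cvtColor(c['im'],cv2.COLOR_RGB2BGR); cv2.imwrite('pics/c20.png',cv2.convertScaleAbs(cv2.resize(im[80:220,220:340],None,fx=6,fy=4.2,interpolation=cv2.INTER_CUBIC),alpha=1.6))
```

```text
90 [245, 246, 308, 309]
105 [242, 245, 246, 247, 307, 308, 311, 312]
130 [246, 247, 265, 266, 287, 288, 289, 307, 308]
140 [246, 247, 265, 266, 287, 288, 307]
150 [246, 247, 265, 266, 276, 287, 288, 306, 307]
158 [246, 247, 265, 266, 276, 287, 288, 306, 307]
[119, 120, 121, 142, 143, 166, 167, 168] [118, 119, 121, 161, 162, 164, 165, 168, 169, 170, 171]
(266, 140) [ 55.3  -7.  103.4]
(289, 140) [ 55.3   7.9 103.4]
(247, 140) [ 55.3 -19.3 103.4]
(309, 140) [ 55.3  20.9 103.4]
(278, 120) [ 67.9   0.8 103.4]
(278, 119) [ 68.6   0.8 103.4]
168 [[38.0, -17.2, 97.2]]
173 [[25.2, -21.7, 154.4]]
178 [[21.9, -21.4, 150.1]]
183 [[18.2, -21.4, 148.5]]
188 [[14.6, -21.3, 145.9]]
193 [[10.2, -21.5, 147.6]]
198 [[9.0, -20.6, 135.4]]
203 [[5.2, -20.7, 135.0]]
208 [[-3.0, -22.0, 150.6]]
213 [[-9.2, -22.6, 157.7]]
roller ends [236, 237, 238, 319, 320, 321, 323]
```

View pics/c20.png

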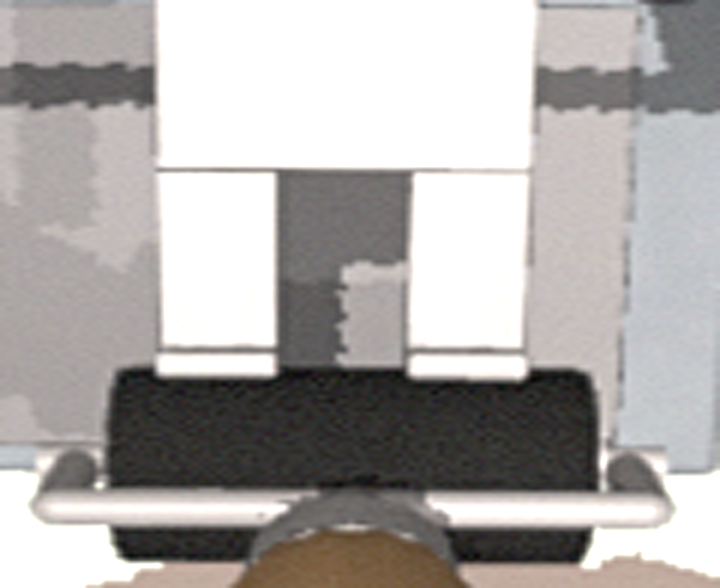

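Aligned laterally within about 0.3 mm. The seat is 61 mm ahead of the TCP and the shoulder about 9.5 mm ahead, so I go in by 50 mm.

{"api": "move_arm", "payload": {"deltas": [[0.015, 0, 0, 0, 0], [0.035, 0, 0, 0, 0], [0.055, 0, 0, 0, 0], [0.075, 0, 0, 0, 0], [0.095, 0, 0, 0, 0], [0.11, 0, 0, 0, 0], [0.12, 0, 0, 0, 0], [0.126, 0, 0, 0, 0]]}}

```text
t: 20.88
tcp_pos: [0.5192, -0.2878, 0.2635]
tool_rot: [0.993, -0.119, 0.0, 0.0]
force: [-0.3, 0.9, -3.8]
finger_gap: 0.328
```

Run:
```python
from h import *
delta((.5195,-.2875,.253),-103.9)
ang('w21'); snap('scene','s21')
im=cv2.imread('pics/s21.png'); cv2.imwrite('pics/cs21.png',cv2.convertScaleAbs(cv2.resize(im[130:270,60:200],None,fx=5,fy=4.2,interpolation=cv2.INTER_CUBIC),alpha=1.5))
im=cv2.imread('pics/w21.png'); cv2.imwrite('pics/c21.png',cv2.convertScaleAbs(cv2.resize(im[120:280,200:360],None,fx=4.5,fy=3.7,interpolation=cv2.INTER_CUBIC),alpha=1.5))
```

```text
t 20.88 tcp [ 0.5192 -0.2878  0.2635] y -103.63 tilt 0.0 gap 0.328
delta [ 0.001 -0.001  0.026] rows 0.2527590654528776 twist 0.009384747640177556
206 30 [0.0189 0.0003 0.0679]
218 66 [0.018  0.     0.0485]
230 84 [0.0164 0.     0.034 ]
242 83 [0.0137 0.     0.0243]
254 58 [ 0.0109 -0.0004  0.0166]
266 54 [ 0.0089 -0.0004  0.0092]
278 61 [ 0.0129  0.0004 -0.0114]
290 90 [ 0.0103  0.0001 -0.0162]
302 93 [ 0.0073  0.0001 -0.0192]
314 107 [ 0.0036  0.0001 -0.0211]
326 109 [-0.0008  0.0001 -0.022 ]
338 103 [-0.0061  0.0001 -0.0215]
[ 0.8 -0.6 -3.3] [-0.025  0.091  0.063] gap 0.3253 t 20.9333
```

View pics/c21.png

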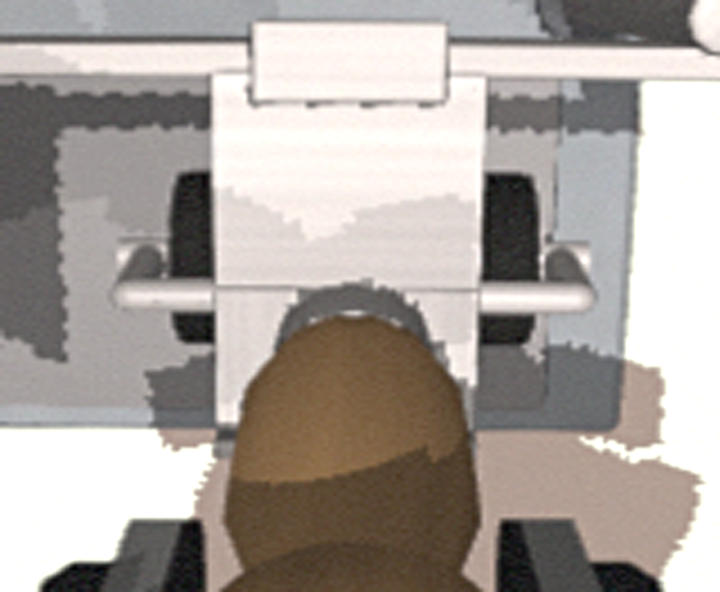

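View pics/cs21.png

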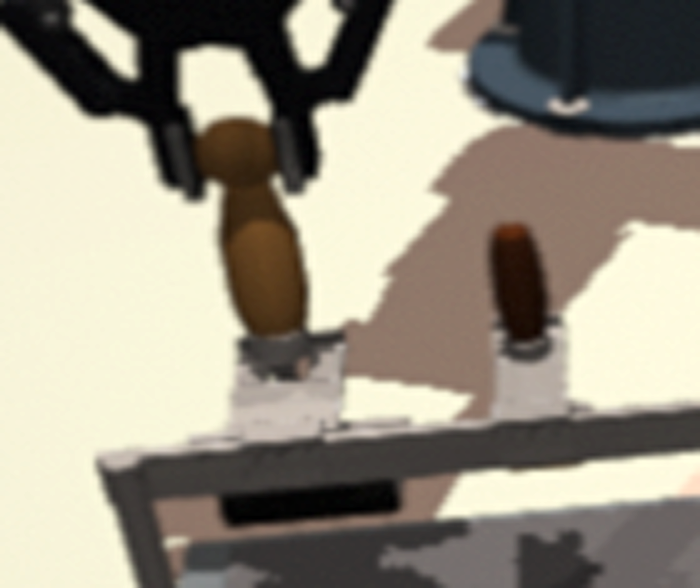

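The shank is in the slot with the collar over the plate. Lowering in small steps while watching the force.

{"api": "move_arm", "payload": {"deltas": [[0, 0, 0.006, 0, 0], [0, 0, 0.012, 0, 0], [0, 0, 0.016, 0, 0], [0, 0, 0.02, 0, 0], [0, 0, 0.022, 0, 0], [0, 0, 0.024, 0, 0], [0, 0, 0.024, 0, 0], [0, 0, 0.024, 0, 0]]}}

```text
t: 21.65
tcp_pos: [0.5185, -0.2877, 0.2543]
tool_rot: [0.993, -0.119, 0.0, -0.0]
force: [-0.4, 0.5, -3.5]
finger_gap: 0.332
```

Run:
```python
from h import *
delta((.5195,-.2875,.253),-103.9); s=manip.sense();print(s['force'],s['ft_torque'])
```

```text
t 21.65 tcp [ 0.5185 -0.2877  0.2543] y -103.65 tilt 0.0 gap 0.332
delta [ 0.002 -0.001  0.003] rows 0.03921270456659449 twist 0.008708118108747397
[-0.44785556  0.46466855 -3.54531134] [0.05254923 0.0495006  0.02385229]
```

{"api": "move_arm", "payload": {"deltas": [[0, 0, 0.001, 0, 0], [0, 0, 0.002, 0, 0], [0, 0, 0.003, 0, 0], [0, 0, 0.004, 0, 0], [0, 0, 0.004, 0, 0], [0, 0, 0.004, 0, 0], [0, 0, 0.004, 0, 0], [0, 0, 0.004, 0, 0]]}}

```text
t: 22.32
tcp_pos: [0.5191, -0.2879, 0.2539]
tool_rot: [0.993, -0.119, 0.001, 0.0]
force: [0.1, 1.6, 5.2]
finger_gap: 0.324
```

Run:
```python
from h import *
delta((.5195,-.2875,.253),-103.9); s=manip.sense();print(s['force'],s['ft_torque'])
```

```text
t 22.32 tcp [ 0.5191 -0.2879  0.2539] y -103.65 tilt 0.13 gap 0.324
delta [ 0.001 -0.001  0.002] rows 0.02500781091710543 twist 0.008748903913341259
[0.07165662 1.60189039 5.18693611] [0.35398309 0.12008466 0.00227264]
```

Contact: the wrist force rose from −3.5 to +5 N. Easing the grip gradually so it settles on the plate.

{"api": "move_arm", "payload": {"deltas": [[0, 0, 0.004, 0, 33], [0, 0, 0.004, 0, 34], [0, 0, 0.004, 0, 34.5], [0, 0, 0.004, 0, 35], [0, 0, 0.004, 0, 35.5], [0, 0, 0.004, 0, 36], [0, 0, 0.004, 0, 36.5], [0, 0, 0.004, 0, 36.5]], "force": 20}}

```text
t: 22.98
tcp_pos: [0.52, -0.2887, 0.2532]
tool_rot: [0.993, -0.119, 0.002, 0.001]
force: [-0.4, 1.4, 7.8]
finger_gap: 0.368
```

Run:
```python
from h import *
s=manip.sense();print(s['force'],s['ft_torque'])
ang('w22'); snap('scene','s22')
im=cv2.imread('pics/s22.png'); cv2.imwrite('pics/cs22.png',cv2.convertScaleAbs(cv2.resize(im[130:270,60:200],None,fx=5,fy=4.2,interpolation=cv2.INTER_CUBIC),alpha=1.5))
im=cv2.imread('pics/w22.png'); cv2.imwrite('pics/c22.png',cv2.convertScaleAbs(cv2.resize(im[120:280,200:360],None,fx=4.5,fy=3.7,interpolation=cv2.INTER_CUBIC),alpha=1.5))
```

```text
[-0.36164118  1.37119123  7.84296187] [ 0.202445   -0.00683863 -0.01684327]
210 35 [0.0173 0.0006 0.0655]
222 61 [0.0165 0.     0.0468]
234 81 [0.0151 0.     0.0315]
246 82 [0.0125 0.     0.0228]
258 55 [0.0099 0.     0.0147]
270 53 [ 0.0135  0.0001 -0.0056]
282 72 [ 0.0123 -0.0003 -0.0134]
294 97 [ 0.0096  0.0001 -0.0176]
306 111 [ 0.0063  0.0001 -0.0203]
318 110 [ 0.0027  0.0001 -0.0221]
330 107 [-0.0018  0.0001 -0.0228]
342 104 [-0.0074  0.0001 -0.022 ]
[0.  0.2 7.4] [ 0.225 -0.024 -0.005] gap 0.3683 t 23.0333
```

View pics/c22.png

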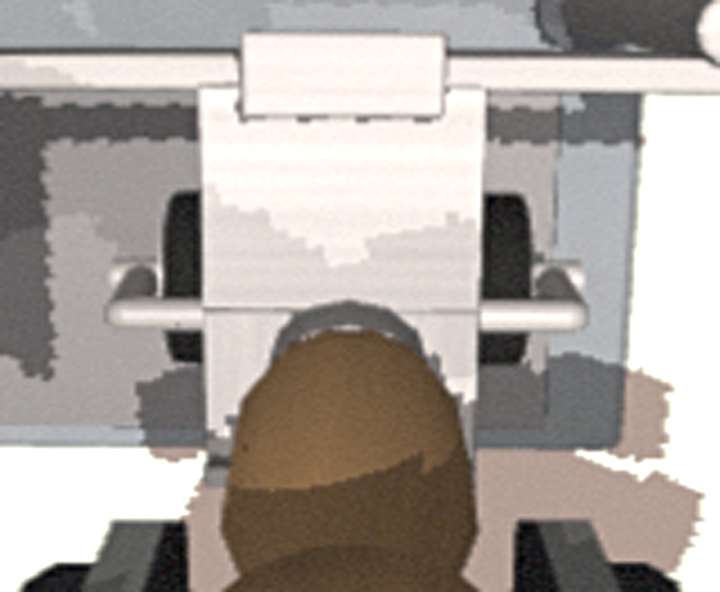

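View pics/cs22.png

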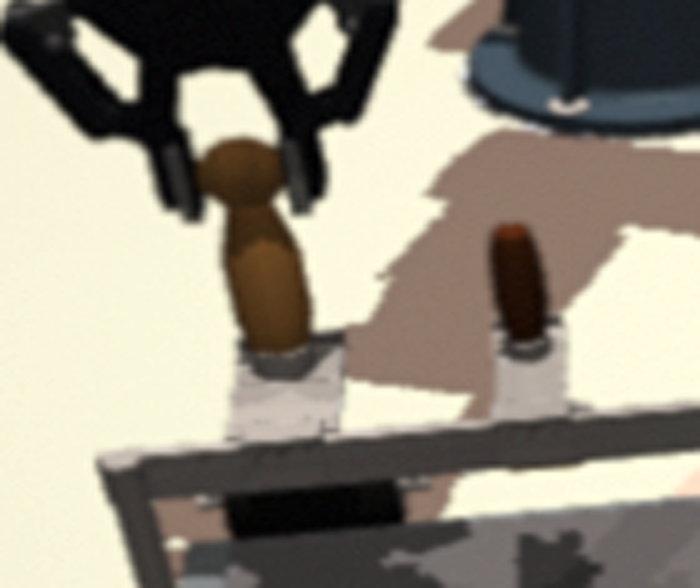

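Seated on the plate, leaning about 4° with the collar flat trending to settle. Releasing slowly.

{"api": "move_arm", "payload": {"deltas": [[0, 0, 0, 0, 37], [0, 0, 0, 0, 37.5], [0, 0, 0, 0, 38], [0, 0, 0, 0, 39], [0, 0, 0, 0, 41], [0, 0, 0, 0, 44], [0, 0, 0, 0, 48], [0, 0, 0, 0, 52]]}}

```text
t: 23.75
tcp_pos: [0.5184, -0.2877, 0.2508]
tool_rot: [0.993, -0.119, -0.0, -0.0]
force: [0.5, -0.7, -0.1]
finger_gap: 0.521
```

Run:
```python
from h import *
s=manip.sense();print(s['force'],s['ft_torque'])
ang('w23'); snap('scene','s23')
im=cv2.imread('pics/s23.png'); cv2.imwrite('pics/cs23.png',cv2.convertScaleAbs(cv2.resize(im[130:270,60:200],None,fx=5,fy=4.2,interpolation=cv2.INTER_CUBIC),alpha=1.5))
```

```text
[ 0.49966172 -0.71142343 -0.07371872] [ 0.02904646 -0.00607577 -0.03860419]
205 34 [0.022  0.     0.0588]
217 68 [0.0219 0.0002 0.0374]
229 79 [0.0203 0.0001 0.024 ]
241 65 [ 0.018  -0.0008  0.0144]
253 95 [ 0.023   0.0001 -0.0119]
265 113 [ 0.0211  0.0001 -0.0178]
277 110 [ 0.0182 -0.0002 -0.0213]
289 111 [ 0.0147  0.0001 -0.0235]
301 112 [ 0.0111  0.0001 -0.0251]
313 116 [ 0.0067  0.0001 -0.0254]
325 108 [ 0.0009  0.0001 -0.024 ]
[ 0.2 -0.9  0.7] [ 0.003  0.001 -0.012] gap 0.5202 t 23.8
```

View pics/w23.png

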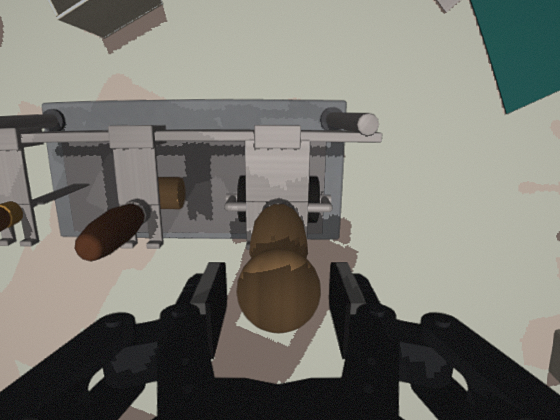

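View pics/cs23.png

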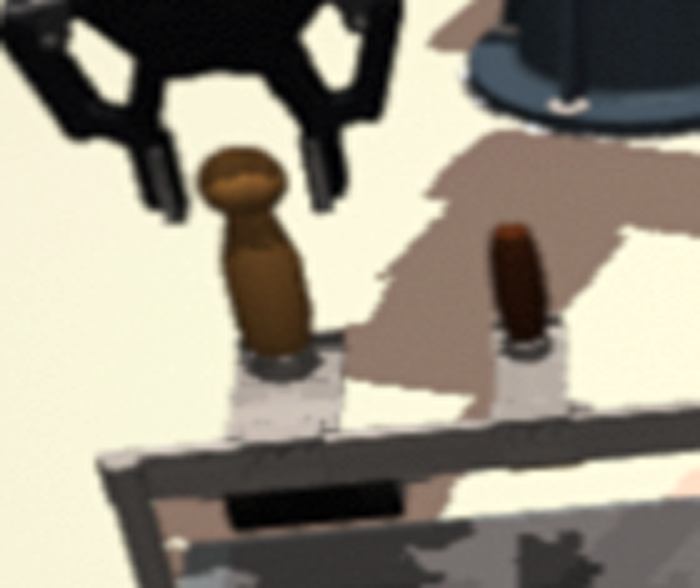

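It righted itself: the knob moved 8 mm towards the rail and the wrist force is about 0. Retreating straight up.

{"api": "move_arm", "payload": {"deltas": [[0, 0, 0, 0, 60], [0, 0, -0.01, 0, 65], [0, 0, -0.04, 0, 65], [0, 0, -0.09, 0, 65], [0, 0, -0.15, 0, 65], [0, 0, -0.22, 0, 65], [0, 0, -0.28, 0, 65], [0, 0, -0.3, 0, 65]]}}

```text
t: 24.52
tcp_pos: [0.5199, -0.2887, 0.3757]
tool_rot: [0.993, -0.119, 0.003, 0.002]
force: [0.8, 0.2, -0.4]
finger_gap: 0.65
```

{"api": "move_arm", "payload": {"deltas": [[-0.05, 0, 0, 0, 65], [-0.1, 0, 0, 0, 65], [-0.15, 0, 0, 0, 65], [-0.2, 0, 0, 0, 65], [-0.2, 0, 0, 0, 65], [-0.2, 0, 0, 0, 65], [-0.2, 0, 0, 0, 65], [-0.2, 0, 0, 0, 65]]}}

```text
t: 25.18
tcp_pos: [0.4415, -0.2692, 0.3707]
tool_rot: [0.993, -0.119, 0.0, 0.0]
force: [-0.3, 0.2, -0.6]
finger_gap: 0.649
```

Run:
```python
from h import *
s=manip.sense();print(s['t'],s['tcp_pos'],s['force'])
for n in ('wrist','scene','top'): snap(n,n+'24')
im=cv2.imread('pics/scene24.png'); cv2.imwrite('pics/cs24.png',cv2.convertScaleAbs(cv2.resize(im[130:310,60:260],None,fx=4,fy=3.3,interpolation=cv2.INTER_CUBIC),alpha=1.5))
```

```text
25.1833 [ 0.44153472 -0.26919735  0.37071545] [-0.30829784  0.15555097 -0.55363985]
```

View pics/cs24.png

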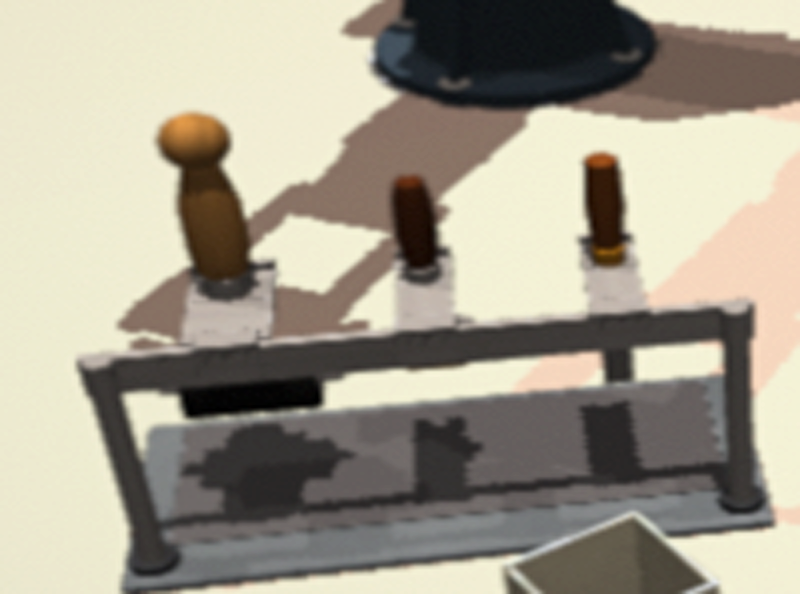

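View pics/wrist24.png

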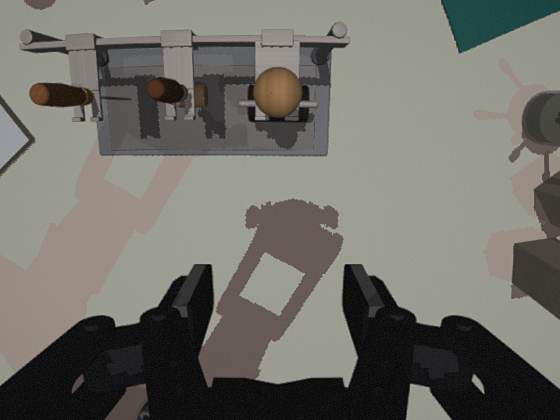

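View pics/top24.png

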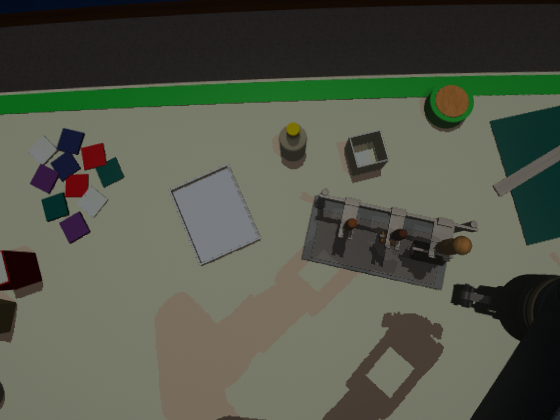

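The brayer hangs upright in the wide fork: knob at (277,93) wrist and (461,245) top, neighbours unchanged. Checking the knob position against the seat.

Run:
```python
from h import *
w=load('wrist24'); t=load('top24'); sc=load('scene24')
def circ(c,x0,x1,y0,y1):
    hsv=cv2.cvtColor(c['im'],cv2.COLOR_RGB2HSV); m=cv2.inRange(hsv,(5,100,60),(22,255,255)); k=np.zeros_like(m); k[y0:y1,x0:x1]=m[y0:y1,x0:x1]
    q=max(cv2.findContours(k,0,1)[0],key=cv2.contourArea); return cv2.minEnclosingCircle(q)
for n,c,b in (('w',w,(245,310,60,125)),('t',t,(450,475,230,260)),('s',sc,(95,120,160,181))):
    (x,y),r=circ(c,*b); print(n,x,y,r,plane(c,[(x,y)],.26).round(4))
print('seat wrist est',(.5281,-.2898),'top est',(.5256,-.291))
# slot end in wrist24
print('depth knob top z',dep(w,[(277,93)]))
a,b=load('top0')['im'].astype(int),t['im'].astype(int)
d=abs(a-b).sum(2); 
for n,(x0,x1,y0,y1) in dict(bottle=(278,308,118,165),carton=(345,390,130,182),seam=(395,412,225,245),knife=(343,360,215,238)).items(): print(n,np.median(d[y0:y1,x0:x1]),np.percentile(d[y0:y1,x0:x1],95))
```

```text
w 277.5369567871094 91.87577056884766 24.73516273498535 [[ 0.5241 -0.2896  0.26  ]]
t 462.5 244.5 9.192488670349121 [[ 0.524 -0.293  0.26 ]]
s 107.875 171.5 8.262401580810547 [[ 0.5195 -0.2893  0.26  ]]
seat wrist est (0.5281, -0.2898) top est (0.5256, -0.291)
depth knob top z [[ 0.52269078 -0.28891418  0.27570012]]
bottle 5.0 9.0
carton 5.0 9.0
seam 3.0 21.0
knife 5.0 26.0
```

Run:
```python
from h import *
print(manip.sign_off())
```

```text
the job is handed in; nothing more can be done
None
```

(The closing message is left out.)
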